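# Put the loose lollipops away in the roll-top bin and pin it shut

## Robot

A 6-joint arm with a two-finger parallel gripper is mounted at the origin on a cart in front of the work surface, level with it; the furniture and walls round the work are solid. World frame = base frame: x ahead of the robot, y to its left, z up, the work surface at z = 0. Lengths are in mm, angles in degrees, forces in N, time in s.
With the tool pointing down it reaches from about 300 to 850 mm from the base axis. Payload 4.2 kg.
Tool frame: the origin (TCP) lies at the very end of the fingers, on their centre line; the grasp point (between the pads) lies 19 mm behind it; z points along the fingers, y is the direction in which the jaws open and shut (so a half turn about z gives the same grasp; the last joint's range is limited). The gripper opens to 91 mm and grips with 3 to 60 N. Pads are 32 mm wide; open, the fingers measure 118 mm over their backs; the gripper's body (76 mm by 178 mm) begins 60 mm behind the grasp point.
Start: joints at [-70.417, 18.312, 89.639, -0, 72.044, -1.146], TCP at [203.53, -537.791, 213.976] pointing down, gripper open.
Joint ranges: [-177.97, 177.97], [-48.28, 115.42], [12.27, 149.76], [-77.06, 257.06], [2.81, 150.46], [-146.56, 146.56]. Speed limits (degrees/s): [147.25, 147.25, 180, 180, 180, 180].

## Interface

Orientations are given as a 3x3 rotation matrix whose columns are the frame's x, y, z axes.
In Python, from bench import env gives the robot as it stands. The module is installed in compiled form; this text tells all that it offers.
- The arm moves only by the tool play_rows, never from a script. Its argument "series" is a list of rows, each a list of 7 numbers: the opening, from 0 (shut) to 1 (fully open), then the shift along the tool's x, y, z in units of 100 cm (1.0 is 100 cm), then the turn, a rotation vector about the tool's x, y, z in units of 90 degrees (1.0 is 90 degrees). A call has 1 to 12 rows; each row shifts and turns the pose as measured when the row begins, along the tool's axes as they then stand; what a row does not reach is not made up. A row lasts 1/10 s, in which the tool goes at most 50 mm and 8.59 degrees, less where a joint would pass 70% of its speed; a pose out of reach is approached as far as the arm can. A call with a number of a shift or a turn outside -1 to 1 is refused whole. A call with a gripper value outside its range is refused whole. The fingers move at their own pace and stop on an object; "squeeze" is the grip in N (left out, the last holds). Time passes only in rows, so rows that do not move let the fingers close. It gives the time, the measured TCP pose, the force and the opening at its end, in the units of the state.
- env.sense(): the state, without advancing time (a new reading comes with each control period).
- env.get_image(name): name is "scene" or "top"; returns a dict with "img" (400x640x3 uint8, red, green, blue), "intrinsics" (3x3 intrinsics, pixels), "camera_from_world" (4x4, takes a point from world to camera coordinates). Camera axes: x right, y up, looking along -z (the intrinsics and any distortion apply to the point x, -y, -z); pixel columns grow to the right and rows downward; lengths in mm; the calibration is good to about 2 mm. A picture is of the moment at which its call begins. There is no depth.
- env.hand_in(): hands the job in, once; it reports no verdict.
The state is a dict: "time_s": time; "joints": joint angles; "joint_velocities": joint speeds; "joint_torque": joint torques, N m; "ee_pos": TCP position; "tool_rot": TCP orientation; "wrist_force": force on the tool from outside, world axes, zero at the start; "ft_torque": the same for the moment, N m; "grip_width": finger opening in mm.
Only numpy, scipy, OpenCV 4.12 (cv2) and the standard library are available. Lean on these libraries where they do the work, as an engineer would, in place of code of your own. Each camera call takes 0.05 s, during which the arm holds its last target. There are 200 camera calls.

## Task

First lift the sweet jar out of the way of the roll-top bin and stand it upright on the counter, at least 5 cm clear of the bin all round. Then roll the tambour cover fully open, lay every lollipop that is on the counter inside the bin, and roll the cover fully shut again. Last, push the locking pin through all three eyes at the bin's front, grip end towards the near end of the bin, until the grip comes up against the first eye, and leave it there; do not disturb the pen, the mint tin or the stapler.

Things in the scene. Friction and masses are not known exactly. Their poses are not given: they have to be found in the camera images.
- bin: Wooden roll-top bin, fixed to the counter, 182 mm high. Origin on the counter in the middle of the footprint, under the cover's axis. x points to its back, -x to its front, +y to the end near the robot, z up. D-shaped end cheeks 8 mm thick, 264 mm long (x -132 to 132), outer faces at y -95 and 95. A front apron 12 mm thick (y -50 to 30) reaches x -195 and carries the fixed eyes.
- cover (a joint): Angle (rad) of the slatted tambour cover about the axis through point bin_axis along the bin's y: 0 fully shut (lower edge in front, behind the lip), 1.92 fully open (rolled up, over and back under the hood). May start a little open. Stays where it is left; 4 to 6 N at the handle roll it either way. Slats' outer radius 118 mm. Bar handle and middle eye move with it.
- bin_floor (a point): Middle of the free floor inside the bin, at bin x -60, y 0, z 12 mm (axes as the bin's). The floor is 174 mm wide (bin y -87 to 87); a front lip at bin x -120 to -125 reaches z 24. A fixed hood (outer radius 129 mm about the axis) roofs the rear, x over 13 mm; with the cover fully open all between lip and x 10 mm is open from above.
- bin_axis (a point): Point on the cover's turning axis, 50 mm above the bin's origin.
- cover_handle (a point): Middle of the cover's bar handle: round steel bar 10 mm thick, 65 mm long, parallel to the bin's y (middle at bin y -52 mm), 163 mm from the axis, with 40 mm free between bar and slats. With the cover at angle q its direction from the axis is (q + 0.2) rad above the bin's -x.
- eye (a point): Fixed point (bin x -175, y -10, z 50 mm; axes as the bin's) midway between two fixed upright steel plates 5 mm thick, 34 (x) by 30 mm (z), at y -13 and 13 mm from here, each with a 14 mm hole along y. With the cover shut its own like eye plate stands at this point and the three holes are in line. Tip enters from +y (near end), moving to -y.
- pin_grip (a point): Centre of the locking pin's black grip, a block 40 mm long (x), 14 mm wide (y), 20 mm high (z); the pin lies level on the counter with this point 10 mm up. x points along the pin to its tip. The pin weighs about 60 g.
- pin_tip (a point): Tip of the pin's steel shaft, 70 mm ahead of the grip's centre along the pin's x, 5 mm lower than it. The shaft is 10 mm thick, its axis 5 mm above the grip's underside; it sticks out 50 mm from the grip, the last 15 mm tapering to 4 mm.
- jar_mid (a point): Middle (50 mm up) of the sweet jar, round, 62 mm thick, 100 mm high, white lid, about 0.28 kg, standing just in front of the bin's handle. z points up through the lid.
- lolly_0_head (a point): Centre of the head of a lollipop lying on the counter (or absent: None): head 27 mm wide (x), 24 mm long and high, thin stick reaching 88 mm from here along +y; this point is 12 mm above the underside. 18 g.
- lolly_1_head (a point): Centre of the head of a lollipop lying on the counter (or absent: None): head 27 mm wide (x), 24 mm long and high, thin stick reaching 88 mm from here along +y; this point is 12 mm above the underside. 18 g.
- lolly_2_head (a point): Centre of the head of a lollipop lying on the counter (or absent: None): head 27 mm wide (x), 24 mm long and high, thin stick reaching 88 mm from here along +y; this point is 12 mm above the underside. 18 g.
- lolly_3_head (a point): Centre of the head of a lollipop lying on the counter (or absent: None): head 27 mm wide (x), 24 mm long and high, thin stick reaching 88 mm from here along +y; this point is 12 mm above the underside. 18 g.
- pen: Black pen 145 mm long lying near the front edge of the counter at the left: leave alone.
- tin: Mint tin 60x90x22 mm at the right: leave alone.
- stapler: Stapler 34x131x45 mm at the right: leave alone.
Things that resemble listed ones, but are neither listed nor needed, are in the scene too. Leave any brown look-alike of the part that bears pin_grip alone.

How it is judged (in metres and radians):
On the way, in this order (a step that is already met when the one before it is completed fails the run):
1. the jar stands upright on the counter, clear of the bin, the cover not yet opened ((x of jar_mid in the frame of bin below -0.271 m or x of jar_mid in the frame of bin above 0.208 m or y of jar_mid in the frame of bin below -0.171 m or y of jar_mid in the frame of bin above 0.171 m or (x of jar_mid in the frame of bin below -0.208 m and y of jar_mid in the frame of bin above 0.111 m) or (x of jar_mid in the frame of bin below -0.208 m and y of jar_mid in the frame of bin below -0.131 m) or (x of jar_mid in the frame of bin below -0.247 m and y of jar_mid in the frame of bin above 0.082 m) or (x of jar_mid in the frame of bin below -0.247 m and y of jar_mid in the frame of bin below -0.102 m) or (x of jar_mid in the frame of bin below -0.184 m and y of jar_mid in the frame of bin above 0.147 m) or (x of jar_mid in the frame of bin below -0.184 m and y of jar_mid in the frame of bin below -0.147 m) or (x of jar_mid in the frame of bin above 0.184 m and y of jar_mid in the frame of bin above 0.147 m) or (x of jar_mid in the frame of bin above 0.184 m and y of jar_mid in the frame of bin below -0.147 m)) and angle between jar_mid's own z axis and vertical below 0.15 rad and height (world z) of jar_mid below 0.056 m and linear speed of jar below 0.02 m/s and value of joint cover below 0.6 rad), for 0.2 s.
2. the cover is rolled open (value of joint cover above 1.65 rad), for 0.2 s.
3. all lollipops lie in the bin (x of lolly_0_head in the frame of bin between -0.116 and 0.116 m and y of lolly_0_head in the frame of bin between -0.087 and 0.087 m and z of lolly_0_head in the frame of bin between 0.012 and 0.1 m and x of lolly_1_head in the frame of bin between -0.116 and 0.116 m and y of lolly_1_head in the frame of bin between -0.087 and 0.087 m and z of lolly_1_head in the frame of bin between 0.012 and 0.1 m and x of lolly_2_head in the frame of bin between -0.116 and 0.116 m and y of lolly_2_head in the frame of bin between -0.087 and 0.087 m and z of lolly_2_head in the frame of bin between 0.012 and 0.1 m and x of lolly_3_head in the frame of bin between -0.116 and 0.116 m and y of lolly_3_head in the frame of bin between -0.087 and 0.087 m and z of lolly_3_head in the frame of bin between 0.012 and 0.1 m and linear speed of each of lolly_0, lolly_1, lolly_2, lolly_3 below 0.05 m/s), for 0.2 s.
4. the cover is rolled shut over the lollipops (value of joint cover below 0.03 rad and x of lolly_0_head in the frame of bin between -0.116 and 0.116 m and y of lolly_0_head in the frame of bin between -0.087 and 0.087 m and z of lolly_0_head in the frame of bin between 0.012 and 0.1 m and x of lolly_1_head in the frame of bin between -0.116 and 0.116 m and y of lolly_1_head in the frame of bin between -0.087 and 0.087 m and z of lolly_1_head in the frame of bin between 0.012 and 0.1 m and x of lolly_2_head in the frame of bin between -0.116 and 0.116 m and y of lolly_2_head in the frame of bin between -0.087 and 0.087 m and z of lolly_2_head in the frame of bin between 0.012 and 0.1 m and x of lolly_3_head in the frame of bin between -0.116 and 0.116 m and y of lolly_3_head in the frame of bin between -0.087 and 0.087 m and z of lolly_3_head in the frame of bin between 0.012 and 0.1 m), for 0.2 s.
5. the pin is pushed through all three eyes (x of pin_tip in the frame of eye between -0.01 and 0.01 m and z of pin_tip in the frame of eye between -0.01 and 0.01 m and y of pin_tip in the frame of eye below -0.025 m and angle between the x axis of pin and the y axis of bin, either way round below 0.2 rad and value of joint cover below 0.03 rad), for 0.2 s.
At the end, for the whole second after the job is handed in: Every lollipop head is in the bin, cover within 0.03 rad of shut, pin through the three eyes (tip within 10 mm of their line, 25 mm past the middle eye, aligned within 0.2 rad), jar upright within 0.15 rad on the counter, about 5 cm clear of the bin's outline; all at rest (all of step 3 and all of step 5 and (x of jar_mid in the frame of bin below -0.271 m or x of jar_mid in the frame of bin above 0.208 m or y of jar_mid in the frame of bin below -0.171 m or y of jar_mid in the frame of bin above 0.171 m or (x of jar_mid in the frame of bin below -0.208 m and y of jar_mid in the frame of bin above 0.111 m) or (x of jar_mid in the frame of bin below -0.208 m and y of jar_mid in the frame of bin below -0.131 m) or (x of jar_mid in the frame of bin below -0.247 m and y of jar_mid in the frame of bin above 0.082 m) or (x of jar_mid in the frame of bin below -0.247 m and y of jar_mid in the frame of bin below -0.102 m) or (x of jar_mid in the frame of bin below -0.184 m and y of jar_mid in the frame of bin above 0.147 m) or (x of jar_mid in the frame of bin below -0.184 m and y of jar_mid in the frame of bin below -0.147 m) or (x of jar_mid in the frame of bin above 0.184 m and y of jar_mid in the frame of bin above 0.147 m) or (x of jar_mid in the frame of bin above 0.184 m and y of jar_mid in the frame of bin below -0.147 m)) and angle between jar_mid's own z axis and vertical below 0.15 rad and height (world z) of jar_mid below 0.056 m and linear speed of each of jar, pin below 0.02 m/s); the robot touches nothing.
It fails at once if the pen is shifted by over 30 mm (distance of pen from where it was at the start of the episode above 0.03 m).
It fails at once if the tin is shifted by over 30 mm (distance of tin from where it was at the start of the episode above 0.03 m).
It fails at once if the stapler is shifted by over 30 mm (distance of stapler from where it was at the start of the episode above 0.03 m).
Of lolly_0, lolly_1, lolly_2, lolly_3 only 2 to 4 are there at a start; the rules pass over those that are not, and their reading is None.
At some moment in a run one of lolly_0, lolly_1, lolly_2, lolly_3 may be knocked a few centimetres aside while the robot is not near it.
Once in a run the grip may slacken for a moment while it holds something.
It also fails if it takes over 210 s, if anything falls off the work surface, if the arm or the gripper's body presses on something with over 40 N, if the wrist force passes 120 N, or if a joint passes its speed limit or range.

## Working session

There is one attempt and no reset: what is moved stays moved. The work goes in short steps, Python scripts to look and compute and a tool call to move; the robot and the scene stay as the last step left them, time stands still between calls to the robot, and variables do not carry over. Pictures are saved under pics/ and viewed, about 12 in all and at most 16, crops included, and the job is handed in when it is done.

Besides the shell and the picture viewer there is one more tool, called after "Request:" in YAML: its name, and indented under it one key for each argument. play_rows: Moves the arm, as the interface text tells. Its arguments: {"type":"object","properties":{"series":{"type":"array","items":{"type":"array","items":{"type":"number","minimum":-1,"maximum":1}}},"squeeze":{"type":"number"}},"required":["series"]}

```bash
mkdir -p pics; cat > h.py <<'E'
from bench import env
import numpy as np, cv2
np.set_printoptions(precision=1,suppress=True)
def snap(n,f=None,crop=None,s=1):
    d=env.get_image(n)
    if f:
        im=d["img"][...,::-1]
        if crop: im=im[crop[1]:crop[3],crop[0]:crop[2]]
        cv2.imwrite("pics/"+f,cv2.resize(im,None,fx=s,fy=s,interpolation=cv2.INTER_CUBIC))
    return d
def ray(d,u,v):
    T=np.array(d["camera_from_world"]);K=np.array(d["intrinsics"])
    a=np.linalg.solve(K,[u,v,1.]);a=np.array([a[0],-a[1],-a[2]])
    R=T[:3,:3];return -R.T@T[:3,3],R.T@a
def onz(d,u,v,z):
    c,r=ray(d,u,v);return c+r*(z-c[2])/r[2]
def proj(d,p):
    T=np.array(d["camera_from_world"]);K=np.array(d["intrinsics"])
    q=T[:3,:3]@np.array(p,float)+T[:3,3];q=K@np.array([q[0],-q[1],-q[2]]);return q[:2]/q[2]
def tri(d1,p1,d2,p2):
    A=[];b=[]
    for d,p in((d1,p1),(d2,p2)):
        c,r=ray(d,*p);r=r/np.linalg.norm(r);P=np.eye(3)-np.outer(r,r);A.append(P);b.append(P@c)
    return np.linalg.lstsq(np.vstack(A),np.hstack(b),rcond=None)[0]
E
python3 - <<'E'
from h import *
for n in("scene","top"):
    d=snap(n,n+"0.png",None,1.25);print(n,d["intrinsics"],np.array(d["camera_from_world"]),ray(d,320,200))
print(env.sense())
E
```

```text
scene [[488.5   0.  313.9]
 [  0.  488.5 201.4]
 [  0.    0.    1. ]] [[   -0.5    -0.9     0.    102. ]
 [    0.7    -0.4     0.6  -456.5]
 [   -0.5     0.3     0.8 -1394.8]
 [    0.      0.      0.      1. ]] (array([-395.5,  335.5, 1376.7]), array([ 0.5, -0.3, -0.8]))
top [[403.8   0.  318.7]
 [  0.  403.8 198.5]
 [  0.    0.    1. ]] [[   -0.     -1.      0.   -180.4]
 [    1.     -0.      0.2  -512.3]
 [   -0.2     0.      1.  -1066.4]
 [    0.      0.      0.      1. ]] (array([ 312.4, -170.2, 1142.7]), array([ 0.2, -0. , -1. ]))
{'time_s': 0.1, 'joints': array([-70.4,  18.3,  89.7,   0. ,  72. ,  -1.1]), 'joint_velocities': array([-0.1, -0.1, -0.2,  0. ,  0.1, -0. ]), 'joint_torque': array([  0. , -41.3, -23.3,   0.1,   0. ,  -0. ]), 'ee_pos': array([ 203.4, -537.3,  213.2]), 'tool_rot': array([[ 0.9,  0.4, -0. ],
       [ 0.4, -0.9,  0. ],
       [ 0. , -0. , -1. ]]), 'wrist_force': array([ 0.8, -0.5,  0.5]), 'ft_torque': array([0., 0., 0.]), 'grip_width': 91.45376942581238}
```

View pics/scene0.png

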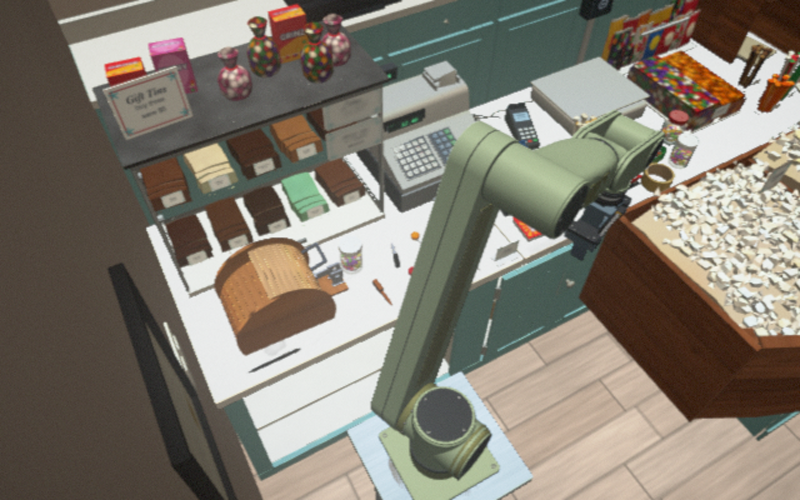

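View pics/top0.png

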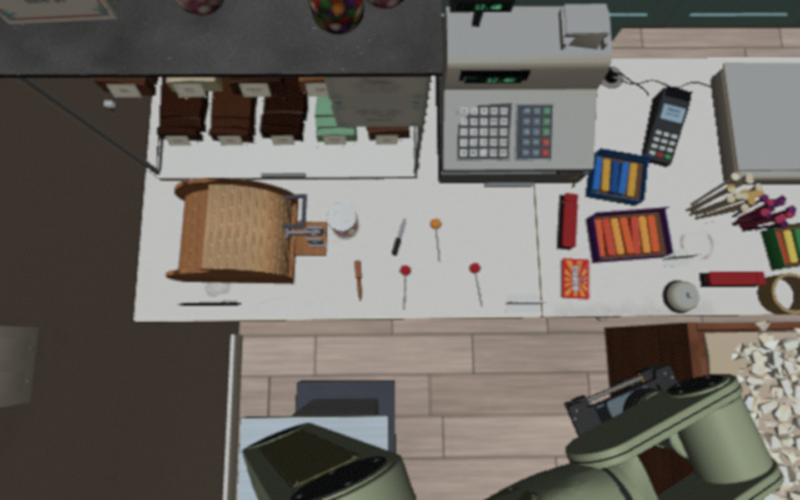

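Top view: the bin is at the left with its front towards world −y. The jar is at (342,220), the black pin at (399,238), the brown decoy at (359,278). The lollies are at (436,224), (405,271) and (475,268), in 1.25× pixels. I'll zoom in next.

```bash
python3 - <<'E'
from h import *
d=snap("top","t1.png",(100,130,400,260),2.66)
e=snap("scene","s1.png",(160,150,400,310),3.3)
# bin axis approx / colour blobs
im=d["img"];hsv=cv2.cvtColor(im,cv2.COLOR_RGB2HSV)
m=((hsv[...,1]>110)&(hsv[...,2]>70)).astype(np.uint8);m[:,:270]=0;m[:150]=0;m[250:]=0
n,l,s,c=cv2.connectedComponentsWithStats(m)
for i in range(1,n):
    if s[i,4]>8: print(s[i],c[i],im[int(c[i][1]),int(c[i][0])],onz(d,*c[i],12))
m=(hsv[...,2]<75).astype(np.uint8);m[:,:130]=0;m[:,360:]=0;m[:150]=0;m[250:]=0
n,l,s,c=cv2.connectedComponentsWithStats(m)
for i in range(1,n):
    if s[i,4]>15: print("dark",s[i],c[i],im[int(c[i][1]),int(c[i][0])],onz(d,*c[i],10))
E
```

```text
[473 150   7   6  29] [475.4 152.1] [37 53 82] [ 649.5 -646.2   12. ]
[480 150   7   4  24] [483.2 151.5] [156 121  53] [ 651.4 -669.2   12. ]
[488 150  13   6  60] [494.4 152.1] [ 32  66 106] [ 649.2 -701.9   12. ]
[500 150  11   8  73] [505.4 153.5] [170 135  60] [ 644.7 -733.8   12. ]
[595 152  14  12  74] [601.7 156.9] [161 136  84] [  631.9 -1016.3    12. ]
[449 155  13  43 433] [455.  176.3] [126  37  40] [ 577.6 -580.9   12. ]
[608 157  19  16 133] [615.3 164.5] [84 31 62] [  608.8 -1052.9    12. ]
[619 166  17  14 108] [626.8 172.9] [133  50  70] [  583.3 -1083.2    12. ]
[ 475  170   57   36 1689] [502.5 188. ] [181  87  54] [ 541.8 -715.7   12. ]
[345 176   7   7  39] [348.  178.6] [170 116  50] [ 573.8 -271.6   12. ]
[620 180  20  33 466] [631.  195.5] [176 158  77] [  516.3 -1085.3    12. ]
[450 207  21  32 525] [459.9 222.5] [160 157 165] [ 443.5 -585.2   12. ]
[285 210   4  25  50] [286.3 219.1] [134  86  56] [458.4 -94.8  12. ]
[376 211   8   7  39] [379.4 214. ] [139  36  44] [ 470.2 -358.1   12. ]
[321 213   7   7  39] [323.9 215.9] [138  34  43] [ 466.6 -200.7   12. ]
[567 218  47  11 454] [589.3 222.6] [127  39  43] [ 439.3 -954.1   12. ]
dark [141 150  25   9 107] [149.5 152.5] [53 32 17] [657.2 301.6  10. ]
dark [209 150  31  14 123] [227.4 155.4] [55 40 30] [646.6  76.4  10. ]
dark [227 177  17   7  30] [235.2 180.5] [66 71 76] [571.7  51.9  10. ]
dark [314 191   6  13  39] [316.7 196.8] [52 52 50] [ 522. -181.   10.]
dark [135 216  99  10 689] [186.2 221.1] [55 35 21] [456.1 186.5  10. ]
dark [147 242  43   2  55] [171.1 242.8] [83 83 83] [395.8 225.6  10. ]
```

View pics/t1.png

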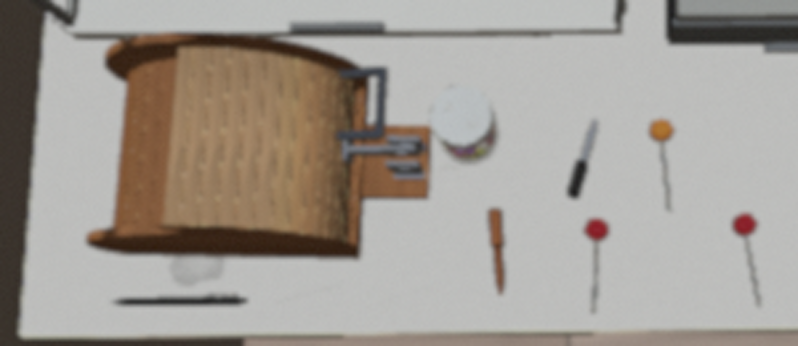

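View pics/s1.png

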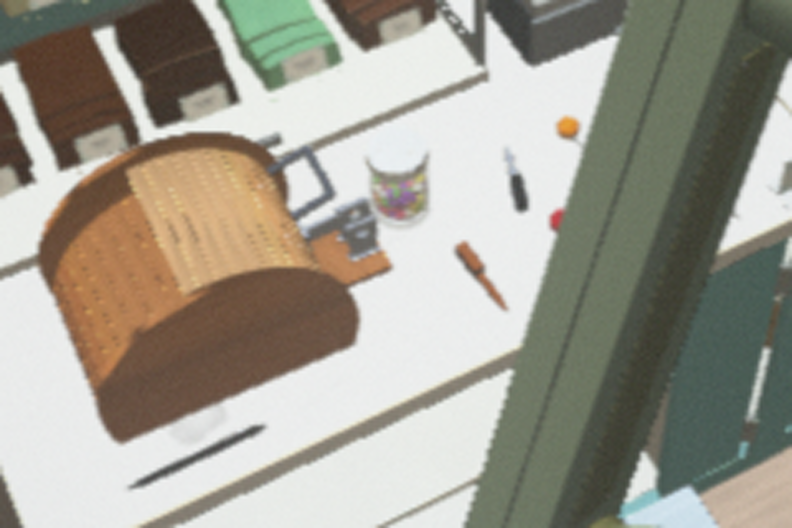

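```bash
python3 - <<'E'
from h import *
d=snap("top");e=snap("scene")
Z=lambda x,y:(100+x/2.66,130+y/2.66)
S=lambda x,y:(160+x/3.3,150+y/3.3)
for n,p,z in(("apron far",(430,128),12),("apron near",(428,197),12),("cheek near front bottom",(358,256),0),("handle outer far",(385,70),85),("handle outer near",(382,135),85),("jarlid",(462,115),100),("jar base?",(472,143),15),
 ("grip c",(577,180),12),("tip",(596,121),5),("grip end",(574,194),10),("pen L",(115,301),5),("pen R",(246,300),5),
 ("lo head",(661,130),12),("lo st",(669,210),3),("l1",(597,230),12),("l1st",(594,312),3),("l2",(744,225),12),("l2st",(758,305),3),("counter front",(400,335),0),("shelf foot",(610,32),0)):
    print(n,onz(d,*Z(*p),z))
for n,p,z in(("cheek back bottom",(120,442),0),("cheek front bottom",(352,350),0),("apron near corner",(390,265),12),("apron far",(350,225),12),("jarlid",(400,148),100),("grip",(519,193),12),("tip",(508,150),5)):
    print("S",n,onz(e,*S(*p),z))
print("handle tri", tri(d,Z(385,70),e,S(312,148)), tri(d,Z(382,135),e,S(332,188)))
print("jarlid tri",tri(d,Z(462,112),e,S(400,150)))
E
```

```text
apron far [577.5 -23.9  12. ]
apron near [502.2 -22.8  12. ]
cheek near front bottom [441.2  52.4   0. ]
handle outer far [621.4  13.1  85. ]
handle outer near [553.7  14.8  85. ]
jarlid [569.9 -67.  100. ]
jar base? [559.9 -69.5  15. ]
grip c [ 519.  -181.7   12. ]
tip [ 585.3 -203.2    5. ]
grip end [ 504.2 -178.3   10. ]
pen L [396.  304.7   5. ]
pen R [395.5 167.7   5. ]
lo head [ 573. -273.   12.]
lo st [ 486.9 -280.2    3. ]
l1 [ 464.8 -202.3   12. ]
l1st [ 378.9 -198.1    3. ]
l2 [ 468.6 -358.8   12. ]
l2st [ 384.2 -371.8    3. ]
counter front [357.3   6.3   0. ]
shelf foot [ 687.7 -220.3    0. ]
S cheek back bottom [446.3 296.3   0. ]
S cheek front bottom [432.7  56.5   0. ]
S apron near corner [499.6 -19.6  12. ]
S apron far [565.9  -5.4  12. ]
S jarlid [567.7 -70.  100. ]
S grip [ 517.4 -181.7   12. ]
S tip [ 579.9 -202.7    5. ]
handle tri [616.4   9.3  95.9] [550.4  12.6 103.6]
jarlid tri [572.4 -68.7  93.9]
```

```bash
cat >> h.py <<'E'
from scipy.spatial.transform import Rotation as Ro
O=np.array([537.8,172.1]);BX=np.array([.04,1.]);BY=np.array([-1.,.04])
def bw(x,y,z): return np.r_[O+BX*x+BY*y,z]      # bin -> world mm
def wb(p): v=np.array(p[:2])-O; return np.r_[v@BX,v@BY,p[2]]
def R_(az,tilt=0,pitch=0):  # tool down, tool x at azimuth az deg; tilt about tool x, pitch about tool y
    return Ro.from_euler('z',az,degrees=True)*Ro.from_euler('x',180,degrees=True)*Ro.from_euler('x',tilt,degrees=True)*Ro.from_euler('y',pitch,degrees=True)
def plan(segs,start=None):
    """segs: (pos,R,open,nrows); prints rows"""
    s=env.sense()
    p,R=(np.array(s["ee_pos"]),Ro.from_matrix(s["tool_rot"])) if start is None else start
    out=[]
    for q,R2,o,n in segs:
        q=np.array(q,float);dr=(R.inv()*R2).as_rotvec();p0,R0=p,R
        for i in range(1,n+1):
            pn=p0+(q-p0)*i/n;Rn=R0*Ro.from_rotvec(dr*i/n)
            t=R.inv().apply(pn-p)/1000;w=(R.inv()*Rn).as_rotvec()/(np.pi/2)
            row=[o]+[round(float(a),4)+0 for a in t]+[round(float(a),3)+0 for a in w]
            if abs(t).max()>.05 or np.linalg.norm(w)>.0954: print("!!big",row)
            out.append(row);p,R=pn,Rn
    for i in range(0,len(out),12): print(str(out[i:i+12]).replace(" ",""))
    return p,R
def st():
    s=env.sense();print(s["time_s"],s["ee_pos"],np.array(s["tool_rot"]).ravel(),"F",s["wrist_force"],"g",s["grip_width"])
    return s
E
python3 - <<'E'
from h import *
plan([((571,-68,240),R_(90),1,14),((571,-68,130),R_(90),1,4)])
E
```

```text
[[1,0.0364,-0.0221,-0.0019,0.0,0.0,-0.055],[1,0.0382,-0.0189,-0.0019,0.0,0.0,-0.055],[1,0.0397,-0.0155,-0.0019,0.0,0.0,-0.055],[1,0.0409,-0.012,-0.0019,0.0,0.0,-0.055],[1,0.0418,-0.0084,-0.0019,0.0,0.0,-0.055],[1,0.0423,-0.0048,-0.0019,0.0,0.0,-0.055],[1,0.0426,-0.0011,-0.0019,0.0,0.0,-0.055],[1,0.0425,0.0025,-0.0019,0.0,0.0,-0.055],[1,0.0421,0.0062,-0.0019,0.0,0.0,-0.055],[1,0.0415,0.0098,-0.0019,0.0,0.0,-0.055],[1,0.0405,0.0133,-0.0019,0.0,0.0,-0.055],[1,0.0392,0.0168,-0.0019,0.0,0.0,-0.055]]
[[1,0.0376,0.0201,-0.0019,0.0,0.0,-0.055],[1,0.0357,0.0233,-0.0019,0.0,0.0,-0.055],[1,0.0,0.0,0.0275,0.0,0.0,0.0],[1,0.0,0.0,0.0275,0.0,0.0,0.0],[1,0.0,0.0,0.0275,0.0,0.0,0.0],[1,0.0,0.0,0.0275,0.0,0.0,0.0]]
```

Request:
play_rows:
  series:
    - [1, 0.036, -0.022, -0.002, 0, 0, -0.055]
    - [1, 0.038, -0.019, -0.002, 0, 0, -0.055]
    - [1, 0.04, -0.016, -0.002, 0, 0, -0.055]
    - [1, 0.041, -0.012, -0.002, 0, 0, -0.055]
    - [1, 0.042, -0.008, -0.002, 0, 0, -0.055]
    - [1, 0.042, -0.005, -0.002, 0, 0, -0.055]
    - [1, 0.043, -0.001, -0.002, 0, 0, -0.055]
    - [1, 0.043, 0.003, -0.002, 0, 0, -0.055]
    - [1, 0.042, 0.006, -0.002, 0, 0, -0.055]
    - [1, 0.042, 0.01, -0.002, 0, 0, -0.055]
    - [1, 0.041, 0.013, -0.002, 0, 0, -0.055]
    - [1, 0.039, 0.017, -0.002, 0, 0, -0.055]

```text
time_s: 1.5
ee_pos: [521.3, -117.9, 237.7]
tool_rot: [[0.14, 0.99, 0.002], [0.99, -0.14, -0.002], [-0.002, 0.002, -1.0]]
wrist_force: [0.5, -0.5, 0.0]
grip_width: 91.1
```

```bash
python3 - <<'E'
from h import *
st();plan([((571,-68,240),R_(90),1,4),((571,-68,130),R_(90),1,4),((571,-68,46),R_(90),1,4)])
E
```

```text
1.5 [ 521.3 -117.9  237.7] [ 0.1  1.   0.   1.  -0.1 -0.  -0.   0.  -1. ] F [ 0.5 -0.5  0. ] g 91.10928496292868
[[1,0.0141,0.0106,-0.0006,0.0,0.0,-0.022],[1,0.0137,0.011,-0.0006,0.0,0.0,-0.022],[1,0.0133,0.0115,-0.0006,0.0,0.0,-0.022],[1,0.0129,0.012,-0.0006,0.0,0.0,-0.022],[1,0.0,0.0,0.0275,0.0,0.0,0.0],[1,0.0,0.0,0.0275,0.0,0.0,0.0],[1,0.0,0.0,0.0275,0.0,0.0,0.0],[1,0.0,0.0,0.0275,0.0,0.0,0.0],[1,0.0,0.0,0.021,0.0,0.0,0.0],[1,0.0,0.0,0.021,0.0,0.0,0.0],[1,0.0,0.0,0.021,0.0,0.0,0.0],[1,0.0,0.0,0.021,0.0,0.0,0.0]]
```

Request:
play_rows:
  series:
    - [1, 0.014, 0.011, 0, 0, 0, -0.022]
    - [1, 0.014, 0.011, 0, 0, 0, -0.022]
    - [1, 0.013, 0.011, 0, 0, 0, -0.022]
    - [1, 0.013, 0.012, 0, 0, 0, -0.022]
    - [1, 0, 0, 0.028, 0, 0, 0]
    - [1, 0, 0, 0.028, 0, 0, 0]
    - [1, 0, 0, 0.028, 0, 0, 0]
    - [1, 0, 0, 0.028, 0, 0, 0]
    - [1, 0, 0, 0.02, 0, 0, 0]
    - [1, 0, 0, 0.02, 0, 0, 0]
    - [1, 0, 0, 0.02, 0, 0, 0]
    - [1, 0, 0, 0.02, 0, 0, 0]

```text
time_s: 2.7
ee_pos: [583.8, -59.7, 42.1]
tool_rot: [[-0.019, 1.0, 0.014], [1.0, 0.019, -0.003], [-0.003, 0.014, -1.0]]
wrist_force: [0.2, -0.9, -0.3]
grip_width: 91.3
```

Request:
play_rows:
  series:
    - [0, 0, 0, 0, 0, 0, 0]
    - [0, 0, 0, 0, 0, 0, 0]
    - [0, 0, 0, 0, 0, 0, 0]
    - [0, 0, 0, 0, 0, 0, 0]
    - [0, 0, 0, 0, 0, 0, 0]
  squeeze: 25

```text
time_s: 3.2
ee_pos: [583.0, -59.8, 41.6]
tool_rot: [[-0.02, 1.0, 0.009], [1.0, 0.02, -0.002], [-0.003, 0.009, -1.0]]
wrist_force: [0.3, 0.3, -1.9]
grip_width: 62.3
```

```bash
python3 - <<'E'
from h import *
st();plan([((571,-68,130),R_(90),0,4),((572,-430,130),R_(90),0,12)])
E
```

```text
3.2 [583.  -59.8  41.6] [-0.  1.  0.  1.  0. -0. -0.  0. -1.] F [ 0.3  0.3 -1.9] g 62.267102557441504
[[0,-0.0021,-0.0028,-0.0221,0.001,0.0,0.003],[0,-0.0021,-0.0029,-0.0221,0.001,0.0,0.003],[0,-0.0021,-0.0029,-0.0221,0.001,0.0,0.003],[0,-0.0021,-0.003,-0.0221,0.001,0.0,0.003],[0,-0.0302,0.0001,0.0,0.0,0.0,0.0],[0,-0.0302,0.0001,0.0,0.0,0.0,0.0],[0,-0.0302,0.0001,0.0,0.0,0.0,0.0],[0,-0.0302,0.0001,0.0,0.0,0.0,0.0],[0,-0.0302,0.0001,0.0,0.0,0.0,0.0],[0,-0.0302,0.0001,0.0,0.0,0.0,0.0],[0,-0.0302,0.0001,0.0,0.0,0.0,0.0],[0,-0.0302,0.0001,0.0,0.0,0.0,0.0]]
[[0,-0.0302,0.0001,0.0,0.0,0.0,0.0],[0,-0.0302,0.0001,0.0,0.0,0.0,0.0],[0,-0.0302,0.0001,0.0,0.0,0.0,0.0],[0,-0.0302,0.0001,0.0,0.0,0.0,0.0]]
```

Request:
play_rows:
  series:
    - [0, 0, 0, -0.015, 0, 0, 0]
    - [0, 0, 0, -0.02, 0, 0, 0]
    - [0, 0, 0, -0.025, 0, 0, 0]
    - [0, 0, 0, -0.02, 0, 0, 0]
    - [0, -0.01, 0, -0.01, 0, 0, 0]
    - [0, -0.025, 0, 0, 0, 0, 0]
    - [0, -0.03, 0, 0, 0, 0, 0]
    - [0, -0.03, 0, 0, 0, 0, 0]
    - [0, -0.035, 0, 0, 0, 0, 0]
    - [0, -0.035, 0, 0, 0, 0, 0]
    - [0, -0.035, 0, 0, 0, 0, 0]
    - [0, -0.035, 0, 0, 0, 0, 0]

```text
time_s: 4.4
ee_pos: [588.2, -302.8, 137.4]
tool_rot: [[-0.027, 1.0, 0.016], [1.0, 0.027, -0.003], [-0.004, 0.016, -1.0]]
wrist_force: [0.5, 0.1, -1.9]
grip_width: 63.1
```

```bash
python3 - <<'E'
from h import *
st();plan([((572,-430,130),R_(90),0,5),((572,-430,46),R_(90),0,6)])
E
```

```text
4.4 [ 588.2 -302.8  137.4] [-0.  1.  0.  1.  0. -0. -0.  0. -1.] F [ 0.5  0.1 -1.9] g 63.09706853552334
[[0,-0.0253,-0.004,0.0015,0.002,0.0,0.003],[0,-0.0254,-0.0038,0.0015,0.002,0.0,0.003],[0,-0.0254,-0.0037,0.0015,0.002,0.0,0.003],[0,-0.0254,-0.0035,0.0015,0.002,0.0,0.003],[0,-0.0254,-0.0034,0.0015,0.002,0.0,0.003],[0,0.0,0.0,0.014,0.0,0.0,0.0],[0,0.0,0.0,0.014,0.0,0.0,0.0],[0,0.0,0.0,0.014,0.0,0.0,0.0],[0,0.0,0.0,0.014,0.0,0.0,0.0],[0,0.0,0.0,0.014,0.0,0.0,0.0],[0,0.0,0.0,0.014,0.0,0.0,0.0]]
```

Request:
play_rows:
  series:
    - [0, -0.03, -0.004, 0.001, 0.002, 0, 0.003]
    - [0, -0.025, -0.004, 0.001, 0.002, 0, 0.003]
    - [0, -0.02, -0.004, 0.001, 0.002, 0, 0.003]
    - [0, -0.02, -0.004, 0.001, 0.002, 0, 0.003]
    - [0, -0.012, 0, 0.005, 0.002, 0, 0]
    - [0, -0.006, 0, 0.014, 0, 0, 0]
    - [0, 0, 0, 0.018, 0, 0, 0]
    - [0, 0, 0, 0.018, 0, 0, 0]
    - [0, 0, 0, 0.014, 0, 0, 0]
    - [0, 0, 0, 0.008, 0, 0, 0]
    - [0, 0, 0, 0.003, 0, 0, 0]

```text
time_s: 5.5
ee_pos: [570.1, -428.6, 42.9]
tool_rot: [[-0.003, 1.0, -0.004], [1.0, 0.003, -0.002], [-0.002, -0.004, -1.0]]
wrist_force: [-0.8, -1.0, -3.2]
grip_width: 62.9
```

```bash
python3 - <<'E'
from h import *
st();d=snap("scene","s2.png",(280,80,480,240),3.9)
E
```

```text
5.5 [ 570.1 -428.6   42.9] [-0.  1. -0.  1.  0. -0. -0. -0. -1.] F [-0.8 -1.  -3.2] g 62.93920461346965
```

View pics/s2.png

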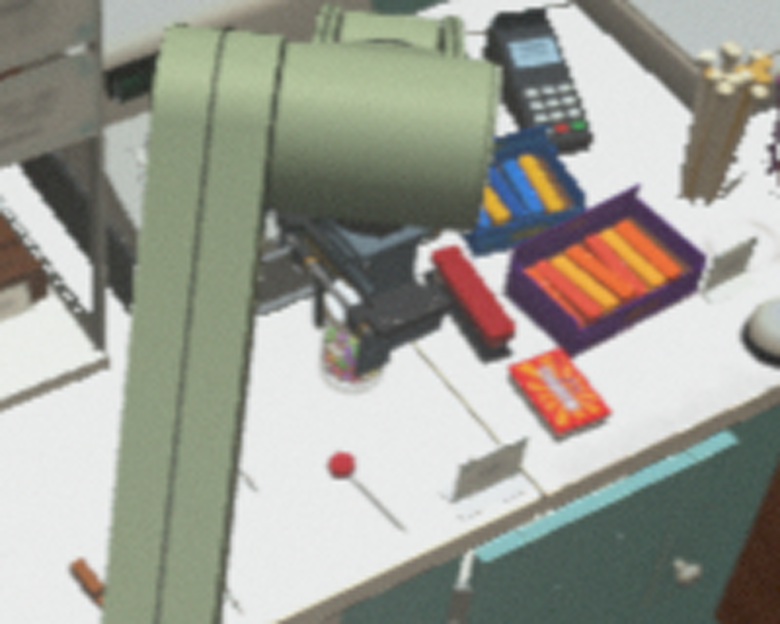

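Request:
play_rows:
  series:
    - [0, 0, 0, 0.001, 0, 0, 0]
    - [0.85, 0, 0, 0, 0, 0, 0]
    - [1, 0, 0, 0, 0, 0, 0]
    - [1, 0, 0, 0, 0, 0, 0]
    - [1, 0, 0, 0, 0, 0, 0]
    - [1, 0, 0, -0.02, 0, 0, 0]
    - [1, 0, 0, -0.03, 0, 0, 0]
    - [1, 0, 0, -0.04, 0, 0, 0]
    - [1, 0, 0, -0.045, 0, 0, 0]
    - [1, 0, 0, -0.03, 0, 0, 0]

```text
time_s: 6.55
ee_pos: [570.3, -427.5, 212.9]
tool_rot: [[-0.003, 1.0, -0.004], [1.0, 0.003, -0.002], [-0.002, -0.004, -1.0]]
wrist_force: [1.0, -0.0, -0.1]
grip_width: 91.6
```

```bash
python3 - <<'E'
from h import *
st()
R=R_(-2.3,20);bar=bw(-155,-56,100);z=R.apply([0,0,1]);print(bar,z)
plan([((bar-100*z)+[0,0,60],R,.44,14),(bar-60*z,R,.44,6)])
d=snap("top")
im=d["img"];hsv=cv2.cvtColor(im,cv2.COLOR_RGB2HSV)
# jar check: lid blob near expected
print(proj(d,(570,-429,100)))
cv2.imwrite("pics/t3.png",cv2.resize(im[130:260,200:440,::-1],None,fx=3.3,fy=3.3))
E
```

```text
6.55 [ 570.3 -427.5  212.9] [-0.  1. -0.  1.  0. -0. -0. -0. -1.] F [ 1.  -0.  -0.1] g 91.57836107315832
[587.6  14.9 100. ] [ 0.   0.3 -0.9]
[[0.44,0.0291,0.0012,-0.003,0.012,0.013,0.073],[0.44,0.0291,-0.0022,-0.0024,0.012,0.013,0.073],[0.44,0.0288,-0.0055,-0.0017,0.012,0.013,0.073],[0.44,0.028,-0.0088,-0.001,0.012,0.013,0.073],[0.44,0.0268,-0.0119,-0.0002,0.012,0.013,0.073],[0.44,0.0253,-0.0149,0.0006,0.012,0.013,0.073],[0.44,0.0234,-0.0176,0.0014,0.012,0.013,0.073],[0.44,0.0212,-0.0201,0.0022,0.012,0.013,0.073],[0.44,0.0187,-0.0224,0.003,0.012,0.013,0.073],[0.44,0.016,-0.0243,0.0038,0.012,0.013,0.073],[0.44,0.0131,-0.0259,0.0046,0.012,0.013,0.073],[0.44,0.0099,-0.0271,0.0053,0.012,0.013,0.073]]
[[0.44,0.0067,-0.0279,0.006,0.012,0.013,0.073],[0.44,0.0033,-0.0284,0.0066,0.012,0.013,0.073],[0.44,0.0,0.0034,0.0161,0.0,0.0,0.0],[0.44,0.0,0.0034,0.0161,0.0,0.0,0.0],[0.44,0.0,0.0034,0.0161,0.0,0.0,0.0],[0.44,0.0,0.0034,0.0161,0.0,0.0,0.0],[0.44,0.0,0.0034,0.0161,0.0,0.0,0.0],[0.44,0.0,0.0034,0.0161,0.0,0.0,0.0]]
[409.8 172. ]
```

View pics/t3.png

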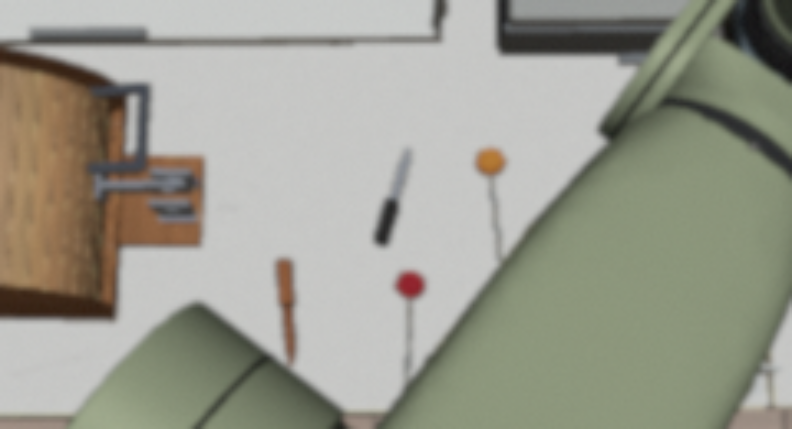

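Request:
play_rows:
  series:
    - [0.44, 0.029, 0.001, -0.003, 0.012, 0.013, 0.073]
    - [0.44, 0.029, -0.002, -0.002, 0.012, 0.013, 0.073]
    - [0.44, 0.029, -0.006, -0.002, 0.012, 0.013, 0.073]
    - [0.44, 0.028, -0.009, -0.001, 0.012, 0.013, 0.073]
    - [0.44, 0.027, -0.012, 0, 0.012, 0.013, 0.073]
    - [0.44, 0.025, -0.015, 0.001, 0.012, 0.013, 0.073]
    - [0.44, 0.023, -0.018, 0.001, 0.012, 0.013, 0.073]
    - [0.44, 0.021, -0.02, 0.002, 0.012, 0.013, 0.073]
    - [0.44, 0.019, -0.022, 0.003, 0.012, 0.013, 0.073]
    - [0.44, 0.016, -0.024, 0.004, 0.012, 0.013, 0.073]
    - [0.44, 0.013, -0.026, 0.005, 0.012, 0.013, 0.073]
    - [0.44, 0.01, -0.027, 0.005, 0.012, 0.013, 0.073]

```text
time_s: 7.8
ee_pos: [597.1, -71.4, 258.1]
tool_rot: [[0.992, 0.125, 0.009], [0.117, -0.948, 0.295], [0.045, -0.292, -0.955]]
wrist_force: [1.3, -0.4, -0.1]
grip_width: 40.2
```

```bash
python3 - <<'E'
from h import *
st()
R=R_(-2.3,20);d=snap("top")
for z in (90,100,110): print(z,onz(d,243.5,158,z),onz(d,242.5,178,z))
bar=bw(-155,-56,100);z=R.apply([0,0,1])
plan([(bar-60*z,R,.44,6),(bar+12*z,R,.44,4)])
E
```

```text
7.8 [597.1 -71.4 258.1] [ 1.   0.1  0.   0.1 -0.9  0.3  0.  -0.3 -1. ] F [ 1.3 -0.4 -0.1] g 40.17305936256255
90 [615.3  15.5  90. ] [560.1  17.   90. ]
100 [612.4  13.7 100. ] [557.7  15.2 100. ]
110 [609.5  12.  110. ] [555.4  13.4 110. ]
[[0.44,-0.0013,-0.0049,0.0194,0.005,0.001,0.017],[0.44,-0.0014,-0.0047,0.0194,0.005,0.001,0.017],[0.44,-0.0016,-0.0045,0.0195,0.005,0.001,0.017],[0.44,-0.0017,-0.0043,0.0195,0.005,0.001,0.017],[0.44,-0.0018,-0.0041,0.0195,0.005,0.001,0.017],[0.44,-0.002,-0.004,0.0196,0.005,0.001,0.017],[0.44,0.0,0.0,0.018,0.0,0.0,0.0],[0.44,0.0,0.0,0.018,0.0,0.0,0.0],[0.44,0.0,0.0,0.018,0.0,0.0,0.0],[0.44,0.0,0.0,0.018,0.0,0.0,0.0]]
```

Request:
play_rows:
  series:
    - [0.44, -0.001, -0.005, 0.019, 0.005, 0.001, 0.017]
    - [0.44, -0.001, -0.005, 0.019, 0.005, 0.001, 0.017]
    - [0.44, -0.002, -0.005, 0.019, 0.005, 0.001, 0.017]
    - [0.44, -0.002, -0.004, 0.019, 0.005, 0.001, 0.017]
    - [0.44, -0.002, -0.004, 0.019, 0.004, 0.001, 0.015]
    - [0.44, -0.001, -0.002, 0.01, 0, 0, 0.01]
    - [0.44, 0, 0, 0, 0, 0, 0]

```text
time_s: 8.55
ee_pos: [588.0, -8.8, 167.0]
tool_rot: [[1.0, -0.019, 0.022], [-0.025, -0.943, 0.332], [0.014, -0.332, -0.943]]
wrist_force: [0.4, -0.6, 0.9]
grip_width: 40.1
```

```bash
python3 - <<'E'
from h import *
st()
R=R_(-2.3,20)
bar=bw(-155,-56,100);z=R.apply([0,0,1])
plan([(bar+12*z,R,.44,5)])
d=snap("scene","s4.png",(200,150,340,250),5.5)
E
```

```text
8.55 [588.   -8.8 167. ] [ 1.  -0.   0.  -0.  -0.9  0.3  0.  -0.3 -0.9] F [ 0.4 -0.6  0.9] g 40.10521340492959
[[0.44,-0.0004,0.0,0.0166,0.001,-0.001,0.002],[0.44,-0.0004,0.0,0.0166,0.001,-0.001,0.002],[0.44,-0.0004,0.0,0.0166,0.001,-0.001,0.002],[0.44,-0.0003,0.0001,0.0166,0.001,-0.001,0.002],[0.44,-0.0003,0.0001,0.0166,0.001,-0.001,0.002]]
```

View pics/s4.png

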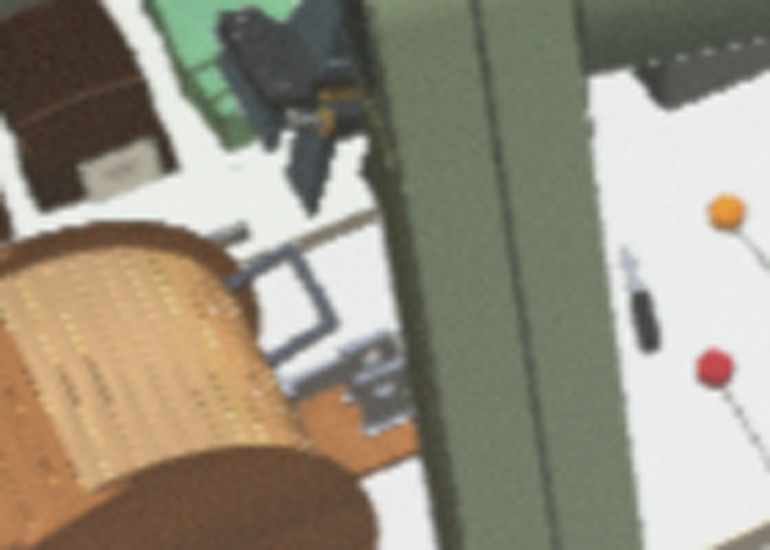

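```bash
python3 - <<'E'
from h import *
d=snap("scene");t=snap("top")
print(tri(t,(243.8,157),d,(253.1,196)),tri(t,(242.8,179.5),d,(260.2,208.6)))
for z in(85,92,100):
  a=np.sqrt(163**2-(z-50)**2)
  for y in(-84.5,-19.5): print(z,y,proj(d,bw(-a,y,z)),proj(t,bw(-a,y,z)))
E
```

```text
[616.9  13.6  91. ] [555.   15.2  92.2]
85 -84.5 [254.1 196.7] [246.  158.3]
85 -19.5 [261.6 210.4] [244.6 181.7]
92 -84.5 [253.5 195.6] [245.  157.5]
92 -19.5 [260.9 209.3] [243.5 181.1]
100 -84.5 [252.6 194.4] [243.6 156.7]
100 -19.5 [260. 208.] [242.1 180.4]
```

Request:
play_rows:
  series:
    - [0.44, 0, 0, 0.018, 0.001, -0.001, 0.002]
    - [0.44, 0, 0, 0.02, 0.001, -0.001, 0.002]
    - [0.44, 0, 0, 0.02, 0.001, -0.001, 0.002]
    - [0.44, 0, 0, 0.016, 0, -0.001, 0.002]
    - [0.44, 0, 0, 0.008, 0, 0, 0]
    - [0.44, 0, 0, 0.002, 0, 0, 0]

```text
time_s: 9.3
ee_pos: [598.6, 15.1, 94.3]
tool_rot: [[0.999, -0.027, 0.036], [-0.038, -0.942, 0.332], [0.025, -0.333, -0.943]]
wrist_force: [-0.6, 0.3, 0.8]
grip_width: 39.9
```

Request:
play_rows:
  series:
    - [0, 0, 0, 0, 0, 0, 0]
    - [0, 0, 0, 0, 0, 0, 0]
    - [0, 0, 0, 0, 0, 0, 0]
    - [0, 0, 0, 0, 0, 0, 0]
  squeeze: 30

```text
time_s: 9.7
ee_pos: [600.7, 13.9, 97.1]
tool_rot: [[0.999, -0.026, 0.042], [-0.038, -0.943, 0.331], [0.031, -0.332, -0.943]]
wrist_force: [0.1, 0.1, -0.3]
grip_width: 11.0
```

```bash
python3 - <<'E'
from h import *
s=st();print(wb(s["ee_pos"]))
E
```

```text
9.7 [600.7  13.9  97.1] [ 1.  -0.   0.  -0.  -0.9  0.3  0.  -0.3 -0.9] F [ 0.1  0.1 -0.3] g 10.972405540583678
[-155.7  -69.2   97.1]
```

Request:
play_rows:
  series:
    - [0.44, 0, 0, 0, 0, 0, 0]
    - [0.44, 0, 0, 0, 0, 0, 0]
    - [0.44, 0, 0, 0, 0, 0, 0]

```text
time_s: 10.0
ee_pos: [601.0, 13.7, 98.0]
tool_rot: [[0.999, -0.025, 0.043], [-0.038, -0.943, 0.331], [0.032, -0.332, -0.943]]
wrist_force: [-0.2, -0.8, -0.4]
grip_width: 32.0
```

```bash
python3 - <<'E'
from h import *
st();plan([((590,18,86),R_(-2.3,20),.44,3)])
E
```

```text
10.0 [601.   13.7  98. ] [ 1.  -0.   0.  -0.  -0.9  0.3  0.  -0.3 -0.9] F [-0.2 -0.8 -0.4] g 31.973359663690005
[[0.44,-0.0039,0.0001,0.0041,0.002,-0.006,0.003],[0.44,-0.0038,0.0001,0.0041,0.002,-0.006,0.003],[0.44,-0.0038,0.0001,0.0042,0.002,-0.006,0.003]]
```

Request:
play_rows:
  series:
    - [0.44, -0.004, 0, 0.005, 0.002, -0.006, 0.003]
    - [0.44, -0.004, 0, 0.005, 0.002, -0.006, 0.003]
    - [0.44, -0.004, 0, 0.005, 0.002, -0.006, 0.003]
    - [0.44, -0.002, 0, 0.003, 0, 0, 0]
    - [0.2, 0, 0, 0.001, 0, 0, 0]
    - [0, 0, 0, 0.001, 0, 0, 0]
    - [0, 0, 0, 0, 0, 0, 0]

```text
time_s: 10.7
ee_pos: [585.6, 21.8, 76.3]
tool_rot: [[0.999, -0.041, 0.011], [-0.042, -0.939, 0.342], [-0.004, -0.342, -0.94]]
wrist_force: [0.1, 0.7, 0.1]
grip_width: 19.3
```

```bash
python3 - <<'E'
from h import *
s=st();print(wb(s["ee_pos"]))
E
```

```text
10.7 [585.6  21.8  76.3] [ 1.  -0.   0.  -0.  -0.9  0.3 -0.  -0.3 -0.9] F [0.1 0.7 0.1] g 19.254258405469866
[-148.3  -53.9   76.3]
```

Request:
play_rows:
  series:
    - [0, 0, 0, 0, 0, 0, 0]
    - [0, 0, 0, 0, 0, 0, 0]
    - [0, 0, 0, 0, 0, 0, 0]
  squeeze: 35

```text
time_s: 11.0
ee_pos: [585.8, 22.4, 76.5]
tool_rot: [[0.999, -0.039, 0.011], [-0.041, -0.939, 0.343], [-0.003, -0.343, -0.939]]
wrist_force: [0.1, 0.3, -0.2]
grip_width: 9.3
```

```bash
cat >> h.py <<'E'
def barq():
    s=env.sense();p=wb(s["ee_pos"]);z=np.array(s["tool_rot"])[:,2];zb=np.array([z[:2]@BX,z[2]])
    zb/=np.linalg.norm(zb);a=np.array([p[0],p[2]-50])
    # a - k*zb on circle 163
    b=a@zb;disc=b*b-(a@a-163**2)
    if disc<0: print("no");return None
    ks=[b-np.sqrt(disc),b+np.sqrt(disc)]
    for k in ks:
        c=a-k*zb;print("k",k,"q",np.arctan2(c[1],-c[0])-.2,"bar",c+[0,50])
    return p
def arc(q0,q1,n,k,y,R,o=0):
    z=R.apply([0,0,1]);segs=[]
    for q in np.linspace(q0,q1,n+1)[1:]:
        segs.append((bw(-163*np.cos(q+.2),y,50+163*np.sin(q+.2))+k*z,R,o,1))
    return segs
E
python3 - <<'E'
from h import *
s=st();p=barq();print(p)
E
```

```text
11.0 [585.8  22.4  76.5] [ 1.  -0.   0.  -0.  -0.9  0.3 -0.  -0.3 -0.9] F [ 0.1  0.3 -0.2] g 9.323255243822153
k -174.3496233481357 q -1.2008969717517541 bar [-87.9 -87.2]
k 23.15179576687683 q 0.10072689696491582 bar [-155.7   98.3]
[-147.7  -54.    76.5]
```

```bash
python3 - <<'E'
from h import *
plan(arc(.1,1.95,24,22,-54,R_(-2.3,20)))
E
```

```text
[[0,0.0001,-0.0077,-0.0108,0.0,0.002,-0.001],[0,0.0,-0.0087,-0.0091,0.0,0.0,0.0],[0,0.0,-0.0094,-0.0084,0.0,0.0,0.0],[0,0.0,-0.01,-0.0076,0.0,0.0,0.0],[0,0.0,-0.0105,-0.0068,0.0,0.0,0.0],[0,0.0,-0.011,-0.006,0.0,0.0,0.0],[0,0.0,-0.0115,-0.0051,0.0,0.0,0.0],[0,0.0,-0.0118,-0.0042,0.0,0.0,0.0],[0,0.0,-0.0121,-0.0033,0.0,0.0,0.0],[0,0.0,-0.0123,-0.0024,0.0,0.0,0.0],[0,0.0,-0.0125,-0.0014,0.0,0.0,0.0],[0,0.0,-0.0126,-0.0004,0.0,0.0,0.0]]
[[0,0.0,-0.0126,0.0005,0.0,0.0,0.0],[0,0.0,-0.0125,0.0015,0.0,0.0,0.0],[0,0.0,-0.0123,0.0024,0.0,0.0,0.0],[0,0.0,-0.0121,0.0034,0.0,0.0,0.0],[0,0.0,-0.0118,0.0043,0.0,0.0,0.0],[0,0.0,-0.0114,0.0052,0.0,0.0,0.0],[0,0.0,-0.011,0.0061,0.0,0.0,0.0],[0,0.0,-0.0105,0.0069,0.0,0.0,0.0],[0,0.0,-0.0099,0.0077,0.0,0.0,0.0],[0,0.0,-0.0093,0.0084,0.0,0.0,0.0],[0,0.0,-0.0086,0.0091,0.0,0.0,0.0],[0,0.0,-0.0079,0.0098,0.0,0.0,0.0]]
```

Request:
play_rows:
  series:
    - [0, 0, -0.008, -0.011, 0, 0.002, -0.001]
    - [0, 0, -0.009, -0.009, 0, 0, 0]
    - [0, 0, -0.009, -0.008, 0, 0, 0]
    - [0, 0, -0.01, -0.008, 0, 0, 0]
    - [0, 0, -0.011, -0.007, 0, 0, 0]
    - [0, 0, -0.011, -0.006, 0, 0, 0]

```text
time_s: 11.6
ee_pos: [586.8, 59.6, 144.2]
tool_rot: [[0.999, -0.037, 0.012], [-0.039, -0.941, 0.335], [-0.001, -0.335, -0.942]]
wrist_force: [2.6, 0.2, -7.8]
grip_width: 9.2
```

```bash
python3 - <<'E'
from h import *
s=st();p=barq();print(p)
E
```

```text
11.6 [586.8  59.6 144.2] [ 1.  -0.   0.  -0.  -0.9  0.3 -0.  -0.3 -0.9] F [ 2.6  0.2 -7.8] g 9.208400666457385
k -271.8687741683899 q -1.652008431888113 bar [ -19.3 -111.9]
k 20.08003458778856 q 0.5673162611609086 bar [-117.3  163.2]
[-110.6  -53.5  144.2]
```

Tracking the arc well.

```bash
python3 - <<'E'
from h import *
plan(arc(.567,1.96,18,20,-54,R_(-2.3,20)))
E
```

```text
[[0,0.0006,-0.0114,-0.0053,0.004,0.001,0.0],[0,0.0,-0.0119,-0.0042,0.0,0.0,0.0],[0,0.0,-0.0122,-0.0033,0.0,0.0,0.0],[0,0.0,-0.0124,-0.0023,0.0,0.0,0.0],[0,0.0,-0.0125,-0.0013,0.0,0.0,0.0],[0,0.0,-0.0126,-0.0004,0.0,0.0,0.0],[0,0.0,-0.0126,0.0006,0.0,0.0,0.0],[0,0.0,-0.0125,0.0016,0.0,0.0,0.0],[0,0.0,-0.0124,0.0025,0.0,0.0,0.0],[0,0.0,-0.0121,0.0035,0.0,0.0,0.0],[0,0.0,-0.0118,0.0044,0.0,0.0,0.0],[0,0.0,-0.0114,0.0053,0.0,0.0,0.0]]
[[0,0.0,-0.011,0.0062,0.0,0.0,0.0],[0,0.0,-0.0105,0.007,0.0,0.0,0.0],[0,0.0,-0.0099,0.0078,0.0,0.0,0.0],[0,0.0,-0.0093,0.0086,0.0,0.0,0.0],[0,0.0,-0.0086,0.0092,0.0,0.0,0.0],[0,0.0,-0.0079,0.0099,0.0,0.0,0.0]]
```

Request:
play_rows:
  series:
    - [0, 0, -0.011, -0.005, 0.004, 0.001, 0]
    - [0, 0, -0.012, -0.004, 0, 0, 0]
    - [0, 0, -0.012, -0.003, 0, 0, 0]
    - [0, 0, -0.012, -0.002, 0, 0, 0]
    - [0, 0, -0.013, -0.001, 0, 0, 0]
    - [0, 0, -0.013, 0, 0, 0, 0]
    - [0, 0, -0.013, 0.001, 0, 0, 0]
    - [0, 0, -0.013, 0.002, 0, 0, 0]

```text
time_s: 12.4
ee_pos: [589.4, 153.6, 196.4]
tool_rot: [[0.999, -0.035, 0.015], [-0.038, -0.941, 0.337], [0.003, -0.337, -0.941]]
wrist_force: [0.9, -5.6, -3.0]
grip_width: 9.0
```

```bash
python3 - <<'E'
from h import *
s=st();p=barq();print(p)
plan(arc(1.25,1.97,9,20,-54,R_(-2.3,20)))
E
```

```text
12.4 [589.4 153.6 196.4] [ 1.  -0.   0.  -0.  -0.9  0.3  0.  -0.3 -0.9] F [ 0.9 -5.6 -3. ] g 9.045879956678727
k -302.8200026568644 q -2.325058653929611 bar [ 85.8 -88.6]
k 16.035267785891648 q 1.236027731779487 bar [-21.9 211.5]
[-16.5 -52.3 196.4]
[[0,0.0018,-0.0149,0.0078,0.003,-0.001,0.002],[0,0.0,-0.0123,0.0045,0.0,0.0,0.0],[0,0.0,-0.0119,0.0054,0.0,0.0,0.0],[0,0.0,-0.0114,0.0063,0.0,0.0,0.0],[0,0.0,-0.0109,0.0072,0.0,0.0,0.0],[0,0.0,-0.0102,0.0081,0.0,0.0,0.0],[0,0.0,-0.0096,0.0089,0.0,0.0,0.0],[0,0.0,-0.0088,0.0096,0.0,0.0,0.0],[0,0.0,-0.008,0.0103,0.0,0.0,0.0]]
```

Request:
play_rows:
  series:
    - [0, 0, -0.013, 0.004, 0.003, 0, 0.001]
    - [0, 0, -0.012, 0.004, 0, 0, 0]
    - [0, 0, -0.012, 0.005, 0, 0, 0]
    - [0, 0, -0.011, 0.006, 0, 0, 0]
    - [0, 0, -0.011, 0.007, 0, 0, 0]
    - [0, 0, -0.01, 0.008, 0, 0, 0]
    - [0, 0, -0.01, 0.009, 0, 0, 0]

```text
time_s: 13.1
ee_pos: [592.1, 250.6, 182.6]
tool_rot: [[0.999, -0.036, 0.014], [-0.038, -0.939, 0.341], [0.001, -0.342, -0.94]]
wrist_force: [1.2, -6.5, -3.9]
grip_width: 8.7
```

```bash
python3 - <<'E'
from h import *
s=st();p=barq();print(p)
E
```

```text
13.1 [592.1 250.6 182.6] [ 1.  -0.   0.  -0.  -0.9  0.3  0.  -0.3 -0.9] F [ 1.2 -6.5 -3.9] g 8.722009236427587
k -206.03109054660905 q -2.95786682677367 bar [151.1 -11. ]
k 12.031903470978662 q 1.8598492893484677 bar [ 76.6 193.9]
[ 80.7 -51.1 182.6]
```

Request:
play_rows:
  series:
    - [0, 0, -0.008, 0.009, 0, 0, 0]
    - [0, 0, -0.002, 0.002, 0, 0, 0]
    - [0, 0, 0, 0, 0, 0, 0]
    - [0.4, 0, 0, 0, 0, 0, 0]
    - [0.4, 0, 0, 0, 0, 0, 0]
    - [0.4, 0, 0, -0.015, 0, 0, 0]
    - [0.4, 0, 0, -0.03, 0, 0, 0]
    - [0.4, 0, 0, -0.04, 0, 0, 0]
    - [0.4, 0, 0, -0.03, 0, 0, 0]

```text
time_s: 14.0
ee_pos: [588.4, 228.9, 286.2]
tool_rot: [[0.999, -0.037, 0.004], [-0.036, -0.939, 0.342], [-0.009, -0.342, -0.94]]
wrist_force: [-0.3, 0.3, -0.7]
grip_width: 36.6
```

```bash
python3 - <<'E'
from h import *
s=st()
# orange lolly first: head (573,-273), stick towards (487,-280)
plan([((583,60,280),R_(0,0),.6,5),((565,-270,150),R_(-0,0),.6,9)])
E
```

```text
14.0 [588.4 228.9 286.2] [ 1.  -0.   0.  -0.  -0.9  0.3 -0.  -0.3 -0.9] F [-0.3  0.3 -0.7] g 36.64264927113965
[[0.6,0.0002,0.0322,-0.0104,-0.044,0.0,-0.005],[0.6,-0.0001,0.0328,-0.0081,-0.044,0.0,-0.005],[0.6,-0.0003,0.0333,-0.0058,-0.044,0.0,-0.005],[0.6,-0.0006,0.0336,-0.0035,-0.044,0.0,-0.005],[0.6,-0.0008,0.0338,-0.0011,-0.044,0.0,-0.005],[0.6,-0.002,0.0367,0.0144,0.0,0.0,0.0],[0.6,-0.002,0.0367,0.0144,0.0,0.0,0.0],[0.6,-0.002,0.0367,0.0144,0.0,0.0,0.0],[0.6,-0.002,0.0367,0.0144,0.0,0.0,0.0],[0.6,-0.002,0.0367,0.0144,0.0,0.0,0.0],[0.6,-0.002,0.0367,0.0144,0.0,0.0,0.0],[0.6,-0.002,0.0367,0.0144,0.0,0.0,0.0]]
[[0.6,-0.002,0.0367,0.0144,0.0,0.0,0.0],[0.6,-0.002,0.0367,0.0144,0.0,0.0,0.0]]
```

Request:
play_rows:
  series:
    - [0.5, 0, 0.032, -0.01, -0.044, 0, -0.005]
    - [0.5, 0, 0.033, -0.008, -0.044, 0, -0.005]
    - [0.5, 0, 0.033, -0.006, -0.044, 0, -0.005]
    - [0.5, 0, 0.034, -0.004, -0.044, 0, -0.005]
    - [0.5, 0, 0.034, -0.001, -0.044, 0, -0.005]
    - [0.5, -0.002, 0.036, 0.01, 0, 0, 0]
    - [0.5, -0.002, 0.036, 0.01, 0, 0, 0]
    - [0.5, -0.002, 0.036, 0.01, 0, 0, 0]
    - [0.5, -0.002, 0.036, 0.01, 0, 0, 0]
    - [0.5, -0.002, 0.036, 0.01, 0, 0, 0]
    - [0.5, -0.002, 0.03, 0.01, 0, 0, 0]
    - [0.5, -0.001, 0.015, 0.005, 0, 0, 0]

```text
time_s: 15.2
ee_pos: [580.5, -168.5, 234.4]
tool_rot: [[0.999, 0.002, 0.035], [0.002, -1.0, 0.013], [0.035, -0.013, -0.999]]
wrist_force: [0.8, 0.7, 0.2]
grip_width: 45.5
```

```bash
cat >> h.py <<'E'
def heads(name="top",z=12):
    d=snap(name);im=d["img"];hsv=cv2.cvtColor(im,cv2.COLOR_RGB2HSV)
    m=((hsv[...,1]>110)&(hsv[...,2]>70)).astype(np.uint8)
    n,l,s,c=cv2.connectedComponentsWithStats(m)
    for i in range(1,n):
        p=onz(d,*c[i],z)
        if 12<s[i,4]<90 and 360<p[0]<680 and -480<p[1]<300 and max(s[i,2:4])<14: print(name,c[i],s[i,4],im[int(c[i][1]),int(c[i][0])],p)
    return d
E
python3 - <<'E'
from h import *
s=st();heads();d=heads("scene")
cv2.imwrite("pics/s5.png",cv2.resize(d["img"][130:300,160:480,::-1],None,fx=2.5,fy=2.5))
plan([((573,-273,150),R_(4.7),.5,5),((573,-273,40),R_(4.7),.5,5)])
E
```

```text
15.2 [ 580.5 -168.5  234.4] [ 1.  0.  0.  0. -1.  0.  0. -0. -1.] F [0.8 0.7 0.2] g 45.47876393408522
top [348.  178.6] 39 [181 123  54] [ 573.8 -271.6   12. ]
top [379.4 214. ] 39 [145  36  45] [ 470.2 -358.1   12. ]
top [323.9 215.9] 39 [146  36  46] [ 466.6 -200.7   12. ]
scene [331.5 188. ] 26 [225 153  60] [ 574.8 -272.9   12. ]
scene [367.  198.7] 24 [194  73  80] [ 470.3 -359.2   12. ]
scene [329.5 216.3] 26 [195  73  80] [ 466.7 -202.4   12. ]
[[0.5,-0.0021,0.0212,0.0165,-0.001,-0.004,-0.01],[0.5,-0.0023,0.0212,0.0166,-0.001,-0.004,-0.01],[0.5,-0.0026,0.0211,0.0166,-0.001,-0.004,-0.01],[0.5,-0.0028,0.021,0.0167,-0.001,-0.004,-0.01],[0.5,-0.003,0.0209,0.0168,-0.001,-0.004,-0.01],[0.5,0.0,0.0,0.022,0.0,0.0,0.0],[0.5,0.0,0.0,0.022,0.0,0.0,0.0],[0.5,0.0,0.0,0.022,0.0,0.0,0.0],[0.5,0.0,0.0,0.022,0.0,0.0,0.0],[0.5,0.0,0.0,0.022,0.0,0.0,0.0]]
```

View pics/s5.png

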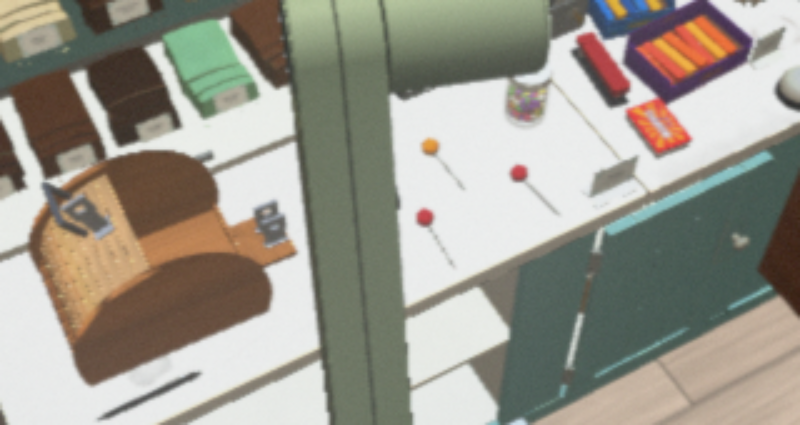

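The cover is open (handle at the back, bin floor visible), the jar stands at (527,98), and both cameras agree on the three lollies. The orange one comes first.

Request:
play_rows:
  series:
    - [0.5, -0.002, 0.021, 0.017, -0.001, -0.004, -0.01]
    - [0.5, -0.002, 0.021, 0.017, -0.001, -0.004, -0.01]
    - [0.5, -0.002, 0.021, 0.017, -0.001, -0.004, -0.01]
    - [0.5, -0.002, 0.02, 0.017, -0.001, -0.004, -0.01]
    - [0.5, -0.002, 0.01, 0.022, -0.001, -0.004, -0.01]
    - [0.5, 0, 0.003, 0.022, 0, 0, 0]
    - [0.5, 0, 0, 0.022, 0, 0, 0]
    - [0.5, 0, 0, 0.02, 0, 0, 0]
    - [0.5, 0, 0, 0.006, 0, 0, 0]
    - [0.5, 0, 0, 0, 0, 0, 0]

```text
time_s: 16.3
ee_pos: [589.6, -248.8, 79.6]
tool_rot: [[0.995, 0.092, 0.025], [0.092, -0.996, 0.012], [0.026, -0.009, -1.0]]
wrist_force: [-0.7, 0.4, 1.1]
grip_width: 45.8
```

```bash
python3 - <<'E'
from h import *
s=st();plan([((573,-272.5,4),R_(4.7),.5,5)])
E
```

```text
16.3 [ 589.6 -248.8   79.6] [ 1.   0.1  0.   0.1 -1.   0.   0.  -0.  -1. ] F [-0.7  0.4  1.1] g 45.79962637722884
[[0.5,-0.0041,0.0046,0.015,-0.001,-0.003,0.001],[0.5,-0.004,0.0045,0.015,-0.001,-0.003,0.001],[0.5,-0.004,0.0045,0.015,-0.001,-0.003,0.001],[0.5,-0.0039,0.0045,0.0151,-0.001,-0.003,0.001],[0.5,-0.0038,0.0045,0.0151,-0.001,-0.003,0.001]]
```

Request:
play_rows:
  series:
    - [0.5, -0.005, 0.006, 0.01, -0.001, -0.003, 0.001]
    - [0.5, -0.005, 0.006, 0.01, -0.001, -0.003, 0.001]
    - [0.5, -0.004, 0.005, 0.01, -0.001, -0.003, 0.001]
    - [0.5, -0.004, 0.005, 0.008, -0.001, -0.003, 0.001]
    - [0.5, -0.002, 0.002, 0.004, -0.001, -0.003, 0]
    - [0.5, 0, 0, 0, 0, 0, 0]

```text
time_s: 16.9
ee_pos: [573.4, -276.3, 37.3]
tool_rot: [[0.996, 0.086, 0.006], [0.086, -0.996, -0.001], [0.006, 0.002, -1.0]]
wrist_force: [0.1, -0.5, 0.4]
grip_width: 45.8
```

```bash
python3 - <<'E'
from h import *
s=st();plan([((573,-272.5,4),R_(4.7),.5,4)])
E
```

```text
16.9 [ 573.4 -276.3   37.3] [ 1.   0.1  0.   0.1 -1.  -0.   0.   0.  -1. ] F [ 0.1 -0.5  0.4] g 45.80589890762572
[[0.5,-0.0001,-0.001,0.0083,0.0,-0.001,0.001],[0.5,-0.0001,-0.001,0.0083,0.0,-0.001,0.001],[0.5,0.0,-0.001,0.0083,0.0,-0.001,0.001],[0.5,0.0,-0.0009,0.0083,0.0,-0.001,0.001]]
```

Request:
play_rows:
  series:
    - [0.5, -0.001, -0.001, 0.008, 0, -0.001, 0]
    - [0.5, -0.001, -0.001, 0.008, 0, -0.001, 0]
    - [0.5, -0.001, -0.001, 0.008, 0, -0.001, 0]
    - [0.5, -0.001, 0, 0.005, 0, -0.001, 0]
    - [0.5, 0, 0, 0.001, 0, 0, 0]
    - [0.5, 0, 0, 0, 0, 0, 0]

```text
time_s: 17.5
ee_pos: [569.2, -273.1, 4.6]
tool_rot: [[0.996, 0.086, -0.001], [0.086, -0.996, -0.001], [-0.001, 0.001, -1.0]]
wrist_force: [-1.0, 1.3, -0.7]
grip_width: 45.9
```

Request:
play_rows:
  series:
    - [0, 0, 0, 0, 0, 0, 0]
    - [0, 0, 0, 0, 0, 0, 0]
    - [0, 0, 0, 0, 0, 0, 0]
  squeeze: 20

```text
time_s: 17.8
ee_pos: [569.8, -273.3, 5.2]
tool_rot: [[0.996, 0.086, 0.0], [0.086, -0.996, -0.002], [0.0, 0.002, -1.0]]
wrist_force: [-0.3, 0.4, -0.3]
grip_width: 25.7
```

```bash
python3 - <<'E'
from h import *
s=st();print(bw(-60,-40,120))
A=R_(-2.3)
plan([((573,-272,110),R_(4.7),0,5),(bw(-90,-40,125),A,0,14)])
E
```

```text
17.8 [ 569.8 -273.3    5.2] [ 1.   0.1  0.   0.1 -1.  -0.   0.   0.  -1. ] F [-0.3  0.4 -0.3] g 25.715292248191854
[575.4 110.5 120. ]
[[0,0.0007,-0.0002,-0.021,0.0,0.0,0.001],[0,0.0007,-0.0002,-0.021,0.0,0.0,0.001],[0,0.0007,-0.0002,-0.021,0.0,0.0,0.001],[0,0.0007,-0.0002,-0.021,0.0,0.0,0.001],[0,0.0007,-0.0002,-0.021,0.0,0.0,0.001],[0,0.0021,-0.0251,-0.0011,0.0,0.0,0.006],[0,0.0019,-0.0251,-0.0011,0.0,0.0,0.006],[0,0.0017,-0.0251,-0.0011,0.0,0.0,0.006],[0,0.0015,-0.0251,-0.0011,0.0,0.0,0.006],[0,0.0013,-0.0251,-0.0011,0.0,0.0,0.006],[0,0.0011,-0.0252,-0.0011,0.0,0.0,0.006],[0,0.0008,-0.0252,-0.0011,0.0,0.0,0.006]]
[[0,0.0006,-0.0252,-0.0011,0.0,0.0,0.006],[0,0.0004,-0.0252,-0.0011,0.0,0.0,0.006],[0,0.0002,-0.0252,-0.0011,0.0,0.0,0.006],[0,0.0,-0.0252,-0.0011,0.0,0.0,0.006],[0,-0.0003,-0.0252,-0.0011,0.0,0.0,0.006],[0,-0.0005,-0.0252,-0.0011,0.0,0.0,0.006],[0,-0.0007,-0.0252,-0.0011,0.0,0.0,0.006]]
```

Request:
play_rows:
  series:
    - [0, 0, 0, -0.021, 0, 0, 0]
    - [0, 0, 0, -0.021, 0, 0, 0]
    - [0, 0, 0, -0.025, 0, 0, 0]
    - [0, 0, 0, -0.025, 0, 0, 0]
    - [0, 0, -0.01, -0.02, 0, 0, 0.006]
    - [0, 0, -0.025, -0.01, 0, 0, 0.006]
    - [0, 0, -0.03, 0, 0, 0, 0.006]
    - [0, 0, -0.03, 0, 0, 0, 0.006]
    - [0, 0, -0.03, 0, 0, 0, 0.006]
    - [0, 0, -0.03, 0, 0, 0, 0.006]
    - [0, 0, -0.03, 0, 0, 0, 0.006]
    - [0, 0, -0.03, 0, 0, 0, 0.006]

```text
time_s: 19.0
ee_pos: [560.9, -55.6, 134.9]
tool_rot: [[1.0, -0.0, 0.009], [-0.0, -1.0, -0.005], [0.009, 0.005, -1.0]]
wrist_force: [-0.1, -0.0, -0.1]
grip_width: 25.4
```

```bash
python3 - <<'E'
from h import *
s=st();A=R_(-2.3,15)
plan([(bw(-60,-40,130),A,0,8)])
E
```

```text
19.0 [560.9 -55.6 134.9] [ 1. -0.  0. -0. -1. -0.  0.  0. -1.] F [-0.1 -0.  -0.1] g 25.412301460393437
[[0,0.0018,-0.0208,0.0005,0.021,0.0,0.003],[0,0.0017,-0.0207,0.0012,0.021,0.0,0.003],[0,0.0016,-0.0207,0.0019,0.021,0.0,0.003],[0,0.0015,-0.0206,0.0026,0.021,0.0,0.003],[0,0.0014,-0.0205,0.0033,0.021,0.0,0.003],[0,0.0013,-0.0204,0.004,0.021,0.0,0.003],[0,0.0012,-0.0203,0.0046,0.021,0.0,0.003],[0,0.0011,-0.0201,0.0053,0.021,0.0,0.003]]
```

Request:
play_rows:
  series:
    - [0, 0.002, -0.021, 0, 0.021, 0, 0.003]
    - [0, 0.002, -0.021, 0.001, 0.021, 0, 0.003]
    - [0, 0.002, -0.021, 0.002, 0.021, 0, 0.003]
    - [0, 0.002, -0.021, 0.003, 0.021, 0, 0.003]
    - [0, 0.002, -0.021, 0.003, 0.021, 0, 0.003]
    - [0, 0.001, -0.02, 0.004, 0.021, 0, 0.003]
    - [0, 0.001, -0.015, 0.004, 0.021, 0, 0.003]
    - [0, 0, -0.006, 0.001, 0.01, 0, 0]
    - [0, 0, 0, 0, 0, 0, 0]

```text
time_s: 19.9
ee_pos: [574.6, 102.1, 134.5]
tool_rot: [[1.0, -0.024, 0.016], [-0.028, -0.968, 0.249], [0.009, -0.249, -0.968]]
wrist_force: [-1.1, -0.3, -1.1]
grip_width: 25.7
```

```bash
python3 - <<'E'
from h import *
s=st();print(wb(s["ee_pos"]));A=R_(-2.3,15)
plan([(bw(-58,-40,35),A,0,8)])
E
```

```text
19.9 [574.6 102.1 134.5] [ 1.  -0.   0.  -0.  -1.   0.2  0.  -0.2 -1. ] F [-1.1 -0.3 -1.1] g 25.73118148982154
[-68.5 -39.6 134.5]
[[0,0.0,0.0018,0.0124,0.001,0.0,0.001],[0,0.0,0.0019,0.0124,0.001,0.0,0.001],[0,0.0,0.0019,0.0124,0.001,0.0,0.001],[0,0.0,0.0019,0.0124,0.001,0.0,0.001],[0,0.0,0.0019,0.0124,0.001,0.0,0.001],[0,0.0,0.0019,0.0124,0.001,0.0,0.001],[0,0.0,0.0019,0.0124,0.001,0.0,0.001],[0,0.0,0.0019,0.0124,0.001,0.0,0.001]]
```

Request:
play_rows:
  series:
    - [0, 0, 0.003, 0.012, 0.001, 0, 0]
    - [0, -0.001, 0.003, 0.013, 0.001, 0, 0]
    - [0, 0, 0.003, 0.013, 0.001, -0.001, 0]
    - [0, -0.001, 0.003, 0.013, 0.001, -0.001, 0]
    - [0, 0, 0.002, 0.013, 0.001, -0.001, 0]
    - [0, 0, 0.002, 0.012, 0.001, -0.001, 0]
    - [0, 0, 0.001, 0.008, 0.001, -0.001, 0]
    - [0, 0, 0, 0.003, 0, 0, 0]

```text
time_s: 20.7
ee_pos: [573.2, 105.4, 38.4]
tool_rot: [[1.0, -0.026, 0.008], [-0.027, -0.966, 0.258], [0.001, -0.258, -0.966]]
wrist_force: [-0.5, 0.2, 0.7]
grip_width: 25.4
```

```bash
python3 - <<'E'
from h import *
s=st();print(wb(s["ee_pos"]))
E
```

```text
20.7 [573.2 105.4  38.4] [ 1.  -0.   0.  -0.  -1.   0.3  0.  -0.3 -1. ] F [-0.5  0.2  0.7] g 25.4238443988633
[-65.3 -38.1  38.4]
```

Request:
play_rows:
  series:
    - [0, 0, 0, 0.005, 0, 0, 0]
    - [0, 0, 0, 0.005, 0, 0, 0]
    - [0, 0, 0, 0, 0, 0, 0]
    - [0.42, 0, 0, 0, 0, 0, 0]
    - [0.42, 0, 0, 0, 0, 0, 0]
    - [0.42, 0, -0.002, -0.015, 0, 0, 0]
    - [0.42, 0, -0.003, -0.025, 0, 0, 0]
    - [0.42, 0, -0.003, -0.03, 0, 0, 0]
    - [0.42, 0, 0, -0.03, 0, 0, 0]
    - [0.42, 0, 0, -0.03, 0, 0, 0]
    - [0.42, 0, 0.01, -0.03, -0.02, 0, 0]
    - [0.42, 0, 0.02, -0.02, -0.02, 0, 0]

```text
time_s: 21.9
ee_pos: [570.5, 40.6, 203.9]
tool_rot: [[1.0, -0.024, 0.006], [-0.025, -0.981, 0.195], [0.001, -0.195, -0.981]]
wrist_force: [0.5, -1.2, -0.5]
grip_width: 38.1
```

```bash
python3 - <<'E'
from h import *
s=st();print(wb(s["ee_pos"]));heads();heads("scene",24)
# l1: head (467,-202) stick to (379,-198): az of head-from-stick
plan([((470,-195,120),R_(-2.6),.5,12)])
E
```

```text
21.9 [570.5  40.6 203.9] [ 1.  -0.   0.  -0.  -1.   0.2  0.  -0.2 -1. ] F [ 0.5 -1.2 -0.5] g 38.14637794897558
[-130.2  -38.   203.9]
top [379.4 214. ] 39 [138  34  44] [ 470.2 -358.1   12. ]
top [323.9 215.9] 39 [137  34  43] [ 466.6 -200.7   12. ]
scene [367.  198.7] 22 [196  71  82] [ 462.7 -353.3   24. ]
scene [329.5 216.3] 26 [198  75  82] [ 459.1 -197.7   24. ]
[[0.5,-0.008,0.0207,0.003,-0.01,0.0,0.001],[0.5,-0.0079,0.0207,0.0034,-0.01,0.0,0.001],[0.5,-0.0079,0.0207,0.0037,-0.01,0.0,0.001],[0.5,-0.0079,0.0206,0.004,-0.01,0.0,0.001],[0.5,-0.0078,0.0206,0.0044,-0.01,0.0,0.001],[0.5,-0.0078,0.0205,0.0047,-0.01,0.0,0.001],[0.5,-0.0078,0.0204,0.0051,-0.01,0.0,0.001],[0.5,-0.0077,0.0203,0.0054,-0.01,0.0,0.001],[0.5,-0.0077,0.0203,0.0057,-0.01,0.0,0.001],[0.5,-0.0077,0.0202,0.006,-0.01,0.0,0.001],[0.5,-0.0076,0.0201,0.0064,-0.01,0.0,0.001],[0.5,-0.0076,0.02,0.0067,-0.01,0.0,0.001]]
```

Request:
play_rows:
  series:
    - [0.5, -0.008, 0.021, 0.003, -0.01, 0, 0.001]
    - [0.5, -0.008, 0.021, 0.003, -0.01, 0, 0.001]
    - [0.5, -0.008, 0.021, 0.004, -0.01, 0, 0.001]
    - [0.5, -0.008, 0.021, 0.004, -0.01, 0, 0.001]
    - [0.5, -0.008, 0.021, 0.004, -0.01, 0, 0.001]
    - [0.5, -0.008, 0.021, 0.005, -0.01, 0, 0.001]
    - [0.5, -0.008, 0.02, 0.005, -0.01, 0, 0.001]
    - [0.5, -0.008, 0.02, 0.005, -0.01, 0, 0.001]
    - [0.5, -0.008, 0.02, 0.006, -0.01, 0, 0.001]
    - [0.5, -0.008, 0.02, 0.006, -0.01, 0, 0.001]
    - [0.5, -0.008, 0.02, 0.006, -0.01, 0, 0.001]
    - [0.5, -0.005, 0.012, 0.005, -0.01, 0, 0.001]

```text
time_s: 23.2
ee_pos: [448.1, -201.6, 104.6]
tool_rot: [[0.999, -0.048, -0.026], [-0.048, -0.999, 0.004], [-0.026, -0.002, -1.0]]
wrist_force: [0.1, -0.1, 0.4]
grip_width: 45.6
```

```bash
python3 - <<'E'
from h import *
s=st();heads("top")
plan([((467,-201.5,40),R_(-2.6),.5,9)])
E
```

```text
23.2 [ 448.1 -201.6  104.6] [ 1. -0. -0. -0. -1.  0. -0. -0. -1.] F [ 0.1 -0.1  0.4] g 45.594982365914014
top [379.4 214. ] 39 [146  38  46] [ 470.2 -358.1   12. ]
[[0.5,0.0024,-0.0002,0.007,0.0,0.002,0.0],[0.5,0.0024,-0.0002,0.007,0.0,0.002,0.0],[0.5,0.0024,-0.0002,0.007,0.0,0.002,0.0],[0.5,0.0024,-0.0002,0.0071,0.0,0.002,0.0],[0.5,0.0024,-0.0002,0.0071,0.0,0.002,0.0],[0.5,0.0023,-0.0002,0.0071,0.0,0.002,0.0],[0.5,0.0023,-0.0002,0.0071,0.0,0.002,0.0],[0.5,0.0023,-0.0002,0.0071,0.0,0.002,0.0],[0.5,0.0023,-0.0002,0.0071,0.0,0.002,0.0]]
```

Request:
play_rows:
  series:
    - [0.5, 0.003, 0, 0.009, 0, 0.002, 0]
    - [0.5, 0.003, 0, 0.01, 0, 0.002, 0]
    - [0.5, 0.003, 0, 0.01, 0, 0.002, 0]
    - [0.5, 0.003, 0, 0.01, 0, 0.002, 0]
    - [0.5, 0.003, 0, 0.01, 0, 0.002, 0]
    - [0.5, 0.002, 0, 0.008, 0, 0.002, 0]
    - [0.5, 0.002, 0, 0.005, 0, 0.002, 0]
    - [0.5, 0, 0, 0.002, 0, 0, 0]
    - [0.5, 0, 0, 0, 0, 0, 0]

```text
time_s: 24.15
ee_pos: [466.2, -200.5, 32.1]
tool_rot: [[0.999, -0.046, -0.007], [-0.046, -0.999, 0.005], [-0.007, -0.004, -1.0]]
wrist_force: [0.7, 0.2, 1.3]
grip_width: 45.6
```

```bash
python3 - <<'E'
from h import *
s=st();heads("scene")
plan([((466,-201.5,4),R_(-2.6),.5,4)])
E
```

```text
24.15 [ 466.2 -200.5   32.1] [ 1. -0. -0. -0. -1.  0. -0. -0. -1.] F [0.7 0.2 1.3] g 45.599900162511055
scene [367.  198.6] 25 [197  73  79] [ 470.7 -359.6   12. ]
scene [329.2 216.3] 31 [195  69  76] [ 467.5 -201.5   12. ]
[[0.5,0.0,0.0003,0.0071,-0.001,0.001,0.0],[0.5,0.0,0.0002,0.0071,-0.001,0.001,0.0],[0.5,0.0,0.0002,0.0071,-0.001,0.001,0.0],[0.5,-0.0001,0.0002,0.0071,-0.001,0.001,0.0]]
```

Request:
play_rows:
  series:
    - [0.5, 0, 0, 0.007, -0.001, 0.001, 0]
    - [0.5, 0, 0, 0.007, -0.001, 0.001, 0]
    - [0.5, 0, 0, 0.007, 0, 0.001, 0]
    - [0.5, 0, 0, 0.005, 0, 0, 0]
    - [0.5, 0, 0, 0.001, 0, 0, 0]
    - [0, 0, 0, 0, 0, 0, 0]
    - [0, 0, 0, 0, 0, 0, 0]
    - [0, 0, 0, 0, 0, 0, 0]

```text
time_s: 25.0
ee_pos: [466.6, -201.0, 3.8]
tool_rot: [[0.999, -0.047, 0.0], [-0.047, -0.999, 0.0], [0.0, -0.0, -1.0]]
wrist_force: [-0.1, -0.4, -0.3]
grip_width: 25.5
```

```bash
python3 - <<'E'
from h import *
s=st()
plan([((480,-190,115),R_(-2.3),0,5),(bw(-94,-36,140),R_(-2.3),0,12)])
E
```

```text
25.0 [ 466.6 -201.     3.8] [ 1. -0.  0. -0. -1.  0.  0. -0. -1.] F [-0.1 -0.4 -0.3] g 25.48570914107119
[[0,0.0026,-0.0023,-0.0222,0.0,0.0,-0.001],[0,0.0026,-0.0023,-0.0222,0.0,0.0,-0.001],[0,0.0026,-0.0023,-0.0222,0.0,0.0,-0.001],[0,0.0026,-0.0023,-0.0222,0.0,0.0,-0.001],[0,0.0026,-0.0023,-0.0222,0.0,0.0,-0.001],[0,0.0066,-0.0225,-0.0021,0.0,0.0,0.0],[0,0.0066,-0.0225,-0.0021,0.0,0.0,0.0],[0,0.0066,-0.0225,-0.0021,0.0,0.0,0.0],[0,0.0066,-0.0225,-0.0021,0.0,0.0,0.0],[0,0.0066,-0.0225,-0.0021,0.0,0.0,0.0],[0,0.0066,-0.0225,-0.0021,0.0,0.0,0.0],[0,0.0066,-0.0225,-0.0021,0.0,0.0,0.0]]
[[0,0.0066,-0.0225,-0.0021,0.0,0.0,0.0],[0,0.0066,-0.0225,-0.0021,0.0,0.0,0.0],[0,0.0066,-0.0225,-0.0021,0.0,0.0,0.0],[0,0.0066,-0.0225,-0.0021,0.0,0.0,0.0],[0,0.0066,-0.0225,-0.0021,0.0,0.0,0.0]]
```

Request:
play_rows:
  series:
    - [0, 0.001, 0, -0.022, 0, 0, 0]
    - [0, 0.003, 0, -0.025, 0, 0, 0]
    - [0, 0.003, 0, -0.03, 0, 0, 0]
    - [0, 0.003, 0, -0.03, 0, 0, 0]
    - [0, 0.007, -0.015, -0.02, 0, 0, 0]
    - [0, 0.009, -0.025, -0.005, 0, 0, 0]
    - [0, 0.009, -0.025, 0, 0, 0, 0]
    - [0, 0.009, -0.025, 0, 0, 0, 0]
    - [0, 0.009, -0.025, 0, 0, 0, 0]
    - [0, 0.009, -0.025, 0, 0, 0, 0]
    - [0, 0.009, -0.025, 0, 0, 0, 0]
    - [0, 0.008, -0.025, 0, 0, 0, 0]

```text
time_s: 26.2
ee_pos: [558.0, -11.3, 145.1]
tool_rot: [[0.999, -0.053, 0.007], [-0.053, -0.999, -0.002], [0.007, 0.001, -1.0]]
wrist_force: [0.5, -0.2, -0.6]
grip_width: 25.6
```

```bash
python3 - <<'E'
from h import *
s=st()
plan([(bw(-94,-36,140),R_(-2.3),0,5)])
E
```

```text
26.2 [558.  -11.3 145.1] [ 1.  -0.1  0.  -0.1 -1.  -0.   0.   0.  -1. ] F [ 0.5 -0.2 -0.6] g 25.579352447815257
[[0,0.0015,-0.0177,0.001,0.0,-0.001,-0.002],[0,0.0015,-0.0177,0.001,0.0,-0.001,-0.002],[0,0.0016,-0.0177,0.001,0.0,-0.001,-0.002],[0,0.0016,-0.0177,0.001,0.0,-0.001,-0.002],[0,0.0017,-0.0177,0.001,0.0,-0.001,-0.002]]
```

Request:
play_rows:
  series:
    - [0, 0.001, -0.018, 0.001, 0, -0.001, -0.002]
    - [0, 0.001, -0.018, 0.001, 0, -0.001, -0.002]
    - [0, 0.001, -0.016, 0.001, 0, -0.001, -0.002]
    - [0, 0.001, -0.012, 0.001, 0, -0.001, -0.002]
    - [0, 0, -0.006, 0, 0, -0.001, -0.002]
    - [0, 0, 0, 0, 0, 0, 0]

```text
time_s: 26.8
ee_pos: [566.5, 64.8, 141.5]
tool_rot: [[0.999, -0.033, 0.001], [-0.033, -0.999, -0.001], [0.001, 0.001, -1.0]]
wrist_force: [0.0, -0.3, -0.8]
grip_width: 25.6
```

```bash
python3 - <<'E'
from h import *
s=st();print(wb(s["ee_pos"]))
d=snap("top","t6.png",(120,130,280,240),4.8)
plan([(bw(-94,-34,35),R_(-2.3),0,8)])
E
```

```text
26.8 [566.5  64.8 141.5] [ 1. -0.  0. -0. -1. -0.  0.  0. -1.] F [ 0.  -0.3 -0.8] g 25.578909468576324
[-106.2  -33.   141.5]
[[0,0.0001,-0.0016,0.0133,0.0,0.0,0.001],[0,0.0001,-0.0016,0.0133,0.0,0.0,0.001],[0,0.0001,-0.0016,0.0133,0.0,0.0,0.001],[0,0.0001,-0.0016,0.0133,0.0,0.0,0.001],[0,0.0001,-0.0016,0.0133,0.0,0.0,0.001],[0,0.0001,-0.0016,0.0133,0.0,0.0,0.001],[0,0.0001,-0.0016,0.0133,0.0,0.0,0.001],[0,0.0001,-0.0016,0.0133,0.0,0.0,0.001]]
```

View pics/t6.png

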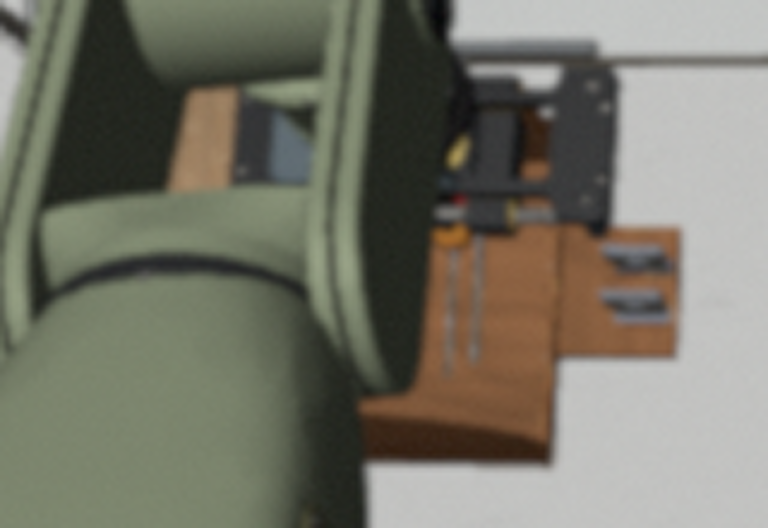

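The orange lolly lies in the bin (head at (450,238) in the crop), and the red one is held above it, in front.

Request:
play_rows:
  series:
    - [0, 0, -0.001, 0.012, 0, 0, 0]
    - [0, 0, -0.001, 0.014, 0, 0, 0]
    - [0, -0.001, -0.002, 0.014, 0, 0, 0]
    - [0, 0, -0.002, 0.014, 0, 0, 0]
    - [0, -0.001, -0.002, 0.014, 0, 0, 0]
    - [0, 0, -0.002, 0.014, 0, 0, 0]
    - [0, 0, -0.001, 0.012, 0, 0, 0]
    - [0, 0, 0, 0.005, 0, 0, 0]
    - [0, 0, 0, 0, 0, 0, 0]

```text
time_s: 27.75
ee_pos: [562.6, 69.5, 33.7]
tool_rot: [[0.999, -0.04, -0.003], [-0.04, -0.999, -0.004], [-0.003, 0.004, -1.0]]
wrist_force: [0.4, 0.2, -0.0]
grip_width: 25.3
```

```bash
python3 - <<'E'
from h import *
s=st();print(wb(s["ee_pos"]))
E
```

```text
27.75 [562.6  69.5  33.7] [ 1. -0. -0. -0. -1. -0. -0.  0. -1.] F [ 0.4  0.2 -0. ] g 25.293371331981067
[-101.6  -28.9   33.7]
```

Request:
play_rows:
  series:
    - [0, 0, -0.005, 0.002, 0, 0, 0]
    - [0, 0, -0.004, 0.002, 0, 0, 0]
    - [0, 0, 0, 0, 0, 0, 0]
    - [0.37, 0, 0, 0, 0, 0, 0]
    - [0.37, 0, 0, 0, 0, 0, 0]
    - [0.37, 0, 0, -0.015, 0, 0, 0]
    - [0.37, 0, 0, -0.025, 0, 0, 0]
    - [0.37, 0, 0, -0.035, 0, 0, 0]
    - [0.37, 0, 0.005, -0.035, 0, 0, 0]
    - [0.5, 0, 0.015, -0.03, 0, 0, 0]
    - [0.5, 0, 0.02, -0.02, 0, 0, 0]
    - [0.5, -0.005, 0.025, 0, 0, 0, 0]

```text
time_s: 28.95
ee_pos: [557.4, 15.6, 198.9]
tool_rot: [[0.999, -0.036, 0.003], [-0.036, -0.999, -0.003], [0.003, 0.003, -1.0]]
wrist_force: [0.6, -0.4, -0.7]
grip_width: 45.6
```

```bash
python3 - <<'E'
from h import *
s=st();print(wb(s["ee_pos"]));heads();heads("scene")
# l2 (469.5,-359) stick to (384,-372): az 8.6
plan([((470,-330,130),R_(8.6),.5,12)])
E
```

```text
28.95 [557.4  15.6 198.9] [ 1. -0.  0. -0. -1. -0.  0.  0. -1.] F [ 0.6 -0.4 -0.7] g 45.569380937346004
[-155.8  -25.9  198.9]
top [196.9 174.5] 35 [136  94  63] [589.9 161.6  12. ]
top [379.4 214. ] 39 [141  36  46] [ 470.2 -358.1   12. ]
scene [367.1 198.8] 23 [197  76  84] [ 469.9 -359.3   12. ]
[[0.5,-0.0059,0.0289,0.0057,0.0,0.0,-0.01],[0.5,-0.0064,0.0288,0.0057,0.0,0.0,-0.01],[0.5,-0.0068,0.0287,0.0057,0.0,0.0,-0.01],[0.5,-0.0073,0.0286,0.0057,0.0,0.0,-0.01],[0.5,-0.0078,0.0284,0.0057,0.0,0.0,-0.01],[0.5,-0.0082,0.0283,0.0056,0.0,0.0,-0.01],[0.5,-0.0087,0.0282,0.0056,0.0,0.0,-0.01],[0.5,-0.0091,0.028,0.0056,0.0,0.0,-0.01],[0.5,-0.0095,0.0279,0.0056,0.0,0.0,-0.01],[0.5,-0.01,0.0277,0.0056,0.0,0.0,-0.01],[0.5,-0.0104,0.0276,0.0056,0.0,0.0,-0.01],[0.5,-0.0109,0.0274,0.0056,0.0,0.0,-0.01]]
```

Request:
play_rows:
  series:
    - [0.5, -0.005, 0.029, 0.005, 0, 0, -0.01]
    - [0.5, -0.006, 0.029, 0.005, 0, 0, -0.01]
    - [0.5, -0.006, 0.029, 0.005, 0, 0, -0.01]
    - [0.5, -0.007, 0.029, 0.005, 0, 0, -0.01]
    - [0.5, -0.007, 0.028, 0.005, 0, 0, -0.01]
    - [0.5, -0.008, 0.028, 0.005, 0, 0, -0.01]
    - [0.5, -0.008, 0.028, 0.005, 0, 0, -0.01]
    - [0.5, -0.008, 0.028, 0.005, 0, 0, -0.01]
    - [0.5, -0.008, 0.028, 0.005, 0, 0, -0.01]
    - [0.5, -0.009, 0.028, 0.005, 0, 0, -0.01]
    - [0.5, -0.009, 0.026, 0.005, 0, 0, -0.01]
    - [0.5, -0.006, 0.015, 0.003, 0, 0, -0.005]

```text
time_s: 30.25
ee_pos: [482.7, -317.8, 132.5]
tool_rot: [[0.988, 0.153, -0.004], [0.153, -0.988, 0.006], [-0.003, -0.006, -1.0]]
wrist_force: [-0.9, 0.3, 0.1]
grip_width: 45.5
```

```bash
python3 - <<'E'
from h import *
s=st();heads("scene")
plan([((470,-359,60),R_(8.6),.5,8),((470,-359,35),R_(8.6),.5,4)])
E
```

```text
30.25 [ 482.7 -317.8  132.5] [ 1.   0.2 -0.   0.2 -1.   0.  -0.  -0.  -1. ] F [-0.9  0.3  0.1] g 45.49685364613364
scene [367.  198.6] 25 [195  68  77] [ 470.7 -359.6   12. ]
[[0.5,-0.0022,0.0047,0.009,0.0,0.0,0.0],[0.5,-0.0022,0.0047,0.009,0.0,0.0,0.0],[0.5,-0.0022,0.0047,0.009,0.0,0.0,0.0],[0.5,-0.0022,0.0047,0.009,0.0,0.0,0.0],[0.5,-0.0022,0.0047,0.009,0.0,0.0,0.0],[0.5,-0.0022,0.0047,0.009,0.0,0.0,0.0],[0.5,-0.0022,0.0047,0.009,0.0,0.0,0.0],[0.5,-0.0022,0.0047,0.009,0.0,0.0,0.0],[0.5,0.0,0.0,0.0063,0.0,0.0,0.0],[0.5,0.0,0.0,0.0063,0.0,0.0,0.0],[0.5,0.0,0.0,0.0063,0.0,0.0,0.0],[0.5,0.0,0.0,0.0063,0.0,0.0,0.0]]
```

Request:
play_rows:
  series:
    - [0.5, -0.002, 0.005, 0.009, 0, 0, 0]
    - [0.5, -0.002, 0.005, 0.009, 0, 0, 0]
    - [0.5, -0.002, 0.005, 0.009, 0, 0, 0]
    - [0.5, -0.002, 0.005, 0.009, 0, 0, 0]
    - [0.5, -0.002, 0.005, 0.009, 0, 0, 0]
    - [0.5, -0.002, 0.005, 0.009, 0, 0, 0]
    - [0.5, -0.002, 0.004, 0.009, 0, 0, 0]
    - [0.5, -0.002, 0.002, 0.009, 0, 0, 0]
    - [0.5, 0, 0, 0.008, 0, 0, 0]
    - [0.5, 0, 0, 0.007, 0, 0, 0]
    - [0.5, 0, 0, 0.003, 0, 0, 0]
    - [0.5, 0, 0, 0, 0, 0, 0]

```text
time_s: 31.5
ee_pos: [471.0, -355.4, 32.0]
tool_rot: [[0.988, 0.153, -0.007], [0.153, -0.988, 0.009], [-0.006, -0.01, -1.0]]
wrist_force: [0.2, 0.2, 0.2]
grip_width: 45.7
```

```bash
python3 - <<'E'
from h import *
s=st()
plan([((470,-359,4),R_(8.6),.5,5)])
E
```

```text
31.5 [ 471.  -355.4   32. ] [ 1.   0.2 -0.   0.2 -1.   0.  -0.  -0.  -1. ] F [0.2 0.2 0.2] g 45.71916324240788
[[0.5,-0.0003,0.0007,0.0056,-0.001,0.001,0.0],[0.5,-0.0003,0.0007,0.0056,-0.001,0.001,0.0],[0.5,-0.0003,0.0007,0.0056,-0.001,0.001,0.0],[0.5,-0.0003,0.0007,0.0056,-0.001,0.001,0.0],[0.5,-0.0003,0.0007,0.0056,-0.001,0.001,0.0]]
```

Request:
play_rows:
  series:
    - [0.5, 0, 0.001, 0.006, 0, 0, 0]
    - [0.5, 0, 0.001, 0.007, 0, 0, 0]
    - [0.5, 0, 0.001, 0.007, 0, 0, 0]
    - [0.5, 0, 0.001, 0.005, 0, 0, 0]
    - [0.5, 0, 0, 0.002, 0, 0, 0]
    - [0, 0, 0, 0, 0, 0, 0]
    - [0, 0, 0, 0, 0, 0, 0]
    - [0, 0, 0, 0, 0, 0, 0]

```text
time_s: 32.3
ee_pos: [472.3, -359.7, 3.4]
tool_rot: [[0.988, 0.154, -0.006], [0.154, -0.988, 0.008], [-0.004, -0.009, -1.0]]
wrist_force: [0.2, -0.0, 0.1]
grip_width: 25.7
```

Request:
play_rows:
  series:
    - [0, 0, 0, -0.022, 0, 0, 0]
    - [0, 0.003, -0.005, -0.03, 0, 0, 0.01]
    - [0, 0.005, -0.015, -0.035, 0, 0, 0.01]
    - [0, 0.005, -0.02, -0.03, 0, 0, 0.01]
    - [0, 0.006, -0.025, -0.02, 0, 0, 0.01]
    - [0, 0.007, -0.03, -0.005, 0, 0, 0.01]
    - [0, 0.007, -0.03, 0, 0, 0, 0.01]
    - [0, 0.007, -0.03, 0, 0, 0, 0.01]
    - [0, 0.007, -0.03, 0, 0, 0, 0.01]
    - [0, 0.007, -0.03, 0, 0, 0, 0.01]
    - [0, 0.007, -0.03, 0, 0, 0, 0.01]
    - [0, 0.007, -0.03, 0, 0, 0, 0.01]

```text
time_s: 33.5
ee_pos: [527.6, -76.1, 157.4]
tool_rot: [[0.999, -0.033, 0.004], [-0.033, -0.999, 0.005], [0.004, -0.005, -1.0]]
wrist_force: [0.3, -0.2, 0.4]
grip_width: 25.5
```

```bash
python3 - <<'E'
from h import *
s=st()
plan([(bw(-85,-22,140),R_(-2.3),0,8)])
E
```

```text
33.5 [527.6 -76.1 157.4] [ 1. -0.  0. -0. -1.  0.  0. -0. -1.] F [ 0.3 -0.2  0.4] g 25.538554322609052
[[0,0.0029,-0.0204,0.0023,0.0,0.0,0.001],[0,0.0029,-0.0204,0.0023,0.0,0.0,0.001],[0,0.0029,-0.0204,0.0023,0.0,0.0,0.001],[0,0.0029,-0.0204,0.0022,0.0,0.0,0.001],[0,0.0029,-0.0204,0.0022,0.0,0.0,0.001],[0,0.0028,-0.0204,0.0022,0.0,0.0,0.001],[0,0.0028,-0.0204,0.0022,0.0,0.0,0.001],[0,0.0028,-0.0204,0.0022,0.0,0.0,0.001]]
```

Request:
play_rows:
  series:
    - [0, 0.002, -0.02, 0.002, 0, 0, 0]
    - [0, 0.002, -0.021, 0.002, 0, 0, 0]
    - [0, 0.002, -0.021, 0.003, 0, 0, 0]
    - [0, 0.002, -0.021, 0.003, 0, 0, 0]
    - [0, 0.001, -0.021, 0.003, 0, 0, 0]
    - [0, 0.001, -0.021, 0.003, 0, 0, 0]
    - [0, 0.001, -0.017, 0.003, 0, 0, 0]
    - [0, 0, -0.009, 0.001, 0, 0, 0]
    - [0, 0, -0.002, 0, 0, 0, 0]

```text
time_s: 34.4
ee_pos: [544.5, 86.9, 140.6]
tool_rot: [[1.0, -0.028, 0.01], [-0.028, -1.0, 0.005], [0.01, -0.006, -1.0]]
wrist_force: [0.4, -0.4, -0.5]
grip_width: 25.8
```

```bash
python3 - <<'E'
from h import *
s=st();print(wb(s["ee_pos"]))
plan([(bw(-88,-11,42),R_(-2.3),0,8)])
E
```

```text
34.4 [544.5  86.9 140.6] [ 1. -0.  0. -0. -1.  0.  0. -0. -1.] F [ 0.4 -0.4 -0.5] g 25.782221310721457
[-85.  -10.1 140.6]
[[0,0.0,0.0005,0.0123,0.0,-0.001,0.001],[0,0.0,0.0005,0.0123,0.0,-0.001,0.001],[0,0.0,0.0004,0.0123,0.0,-0.001,0.001],[0,0.0,0.0004,0.0123,0.0,-0.001,0.001],[0,0.0001,0.0004,0.0123,0.0,-0.001,0.001],[0,0.0001,0.0004,0.0123,0.0,-0.001,0.001],[0,0.0001,0.0004,0.0123,0.0,-0.001,0.001],[0,0.0001,0.0004,0.0123,0.0,-0.001,0.001]]
```

Request:
play_rows:
  series:
    - [0, 0, 0.001, 0.012, 0, -0.001, 0]
    - [0, 0, 0.001, 0.013, 0, -0.001, 0]
    - [0, 0, 0.001, 0.013, 0, -0.001, 0]
    - [0, 0, 0.001, 0.013, 0, -0.001, 0]
    - [0, 0, 0, 0.013, 0, -0.001, 0]
    - [0, 0, 0, 0.013, 0, 0, 0]
    - [0, 0, 0, 0.01, 0, 0, 0]
    - [0, 0, 0, 0.004, 0, 0, 0]
    - [0, 0, 0, 0, 0, 0, 0]

```text
time_s: 35.3
ee_pos: [542.2, 76.3, 39.7]
tool_rot: [[0.999, -0.034, -0.004], [-0.034, -0.999, 0.003], [-0.004, -0.003, -1.0]]
wrist_force: [-0.7, 0.7, 0.2]
grip_width: 25.7
```

```bash
python3 - <<'E'
from h import *
s=st();print(wb(s["ee_pos"]))
E
```

```text
35.3 [542.2  76.3  39.7] [ 1. -0. -0. -0. -1.  0. -0. -0. -1.] F [-0.7  0.7  0.2] g 25.66024702397735
[-95.7  -8.2  39.7]
```

Request:
play_rows:
  series:
    - [0, 0, -0.005, 0.002, 0, 0, 0]
    - [0, 0, -0.004, 0.003, 0, 0, 0]
    - [0, 0, 0, 0, 0, 0, 0]
    - [0.37, 0, 0, 0, 0, 0, 0]
    - [0.37, 0, 0, 0, 0, 0, 0]
    - [0.37, 0, 0, -0.015, 0, 0, 0]
    - [0.37, 0, 0, -0.025, 0, 0, 0]
    - [0.37, 0, 0, -0.035, 0, 0, 0]
    - [0.37, 0, 0, -0.04, 0, 0, 0]
    - [0.44, 0, 0.01, -0.04, 0.02, 0, 0]
    - [0.44, 0, 0.01, -0.04, 0.02, 0, 0]
    - [0.44, 0, 0.01, -0.03, 0.02, 0, 0]

```text
time_s: 36.5
ee_pos: [540.4, 53.7, 264.9]
tool_rot: [[1.0, -0.029, -0.006], [-0.028, -0.995, 0.099], [-0.009, -0.099, -0.995]]
wrist_force: [0.3, 0.4, -0.2]
grip_width: 40.2
```

Request:
play_rows:
  series:
    - [0.44, 0, 0.03, 0, 0.04, 0, 0]
    - [0.44, 0, 0.04, 0, 0.04, 0, 0]
    - [0.44, 0, 0.04, 0, 0.04, 0, 0]
    - [0.44, 0, 0.04, 0, 0.04, 0, 0]
    - [0.44, 0, 0.03, 0, 0, 0, 0]
    - [0.44, 0, 0.01, 0, 0, 0, 0]

```text
time_s: 37.1
ee_pos: [539.6, -137.9, 229.7]
tool_rot: [[1.0, -0.019, 0.025], [-0.027, -0.936, 0.35], [0.016, -0.35, -0.936]]
wrist_force: [0.2, 1.0, -0.4]
grip_width: 40.2
```

```bash
python3 - <<'E'
from h import *
s=st();print(wb(s["ee_pos"]));heads();d=snap("top","t7.png",(120,130,280,240),4.8)
print(onz(d,0,0,0)[0])
E
```

```text
37.1 [ 539.6 -137.9  229.7] [ 1.  -0.   0.  -0.  -0.9  0.3  0.  -0.4 -0.9] F [ 0.2  1.  -0.4] g 40.16762086884444
[-309.9  -14.2  229.7]
1158.434484489212
```

View pics/t7.png

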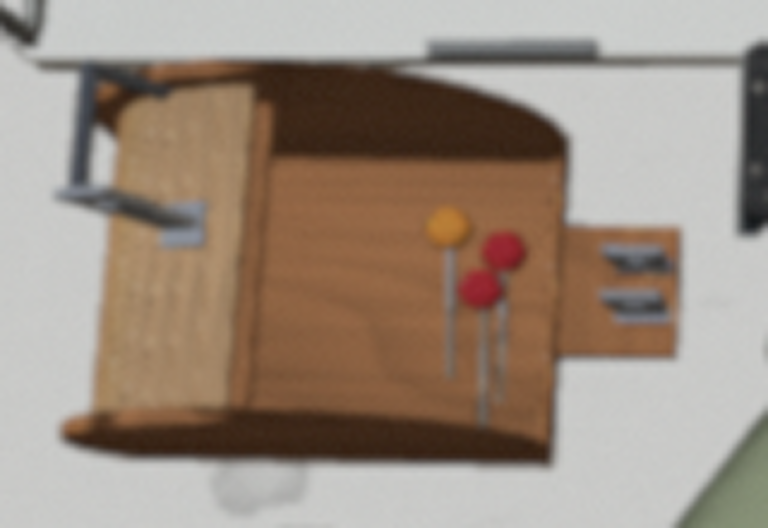

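All three lollipops are in the bin, with heads at (447,227), (503,250) and (481,290) in the crop, and the cover is fully open. Next I'll regrip the handle.

```bash
python3 - <<'E'
from h import *
d=snap("top")
for y in(-84.5,-19.5): print(proj(d,bw(85,y,189)), "obs", (137.7,145.6) if y<-50 else (135.6,169.6))
R=R_(-2.3,20);z=R.apply([0,0,1]);bar=bw(85,-54,189)
print(bar)
plan([(bar-90*z,R,.44,16)])
E
```

```text
[139.1 143.5] obs (137.7, 145.6)
[136.2 169.3] obs (135.6, 169.6)
[595.2 254.9 189. ]
[[0.44,0.0029,-0.022,0.0055,0.0,0.0,0.001],[0.44,0.0028,-0.022,0.0054,0.0,0.0,0.001],[0.44,0.0028,-0.022,0.0054,0.0,0.0,0.001],[0.44,0.0028,-0.022,0.0054,0.0,0.0,0.001],[0.44,0.0028,-0.022,0.0054,0.0,0.0,0.001],[0.44,0.0027,-0.022,0.0054,0.0,0.0,0.001],[0.44,0.0027,-0.022,0.0054,0.0,0.0,0.001],[0.44,0.0027,-0.022,0.0054,0.0,0.0,0.001],[0.44,0.0027,-0.022,0.0053,0.0,0.0,0.001],[0.44,0.0026,-0.022,0.0053,0.0,0.0,0.001],[0.44,0.0026,-0.022,0.0053,0.0,0.0,0.001],[0.44,0.0026,-0.0221,0.0053,0.0,0.0,0.001]]
[[0.44,0.0026,-0.0221,0.0053,0.0,0.0,0.001],[0.44,0.0025,-0.0221,0.0053,0.0,0.0,0.001],[0.44,0.0025,-0.0221,0.0052,0.0,0.0,0.001],[0.44,0.0025,-0.0221,0.0052,0.0,0.0,0.001]]
```

Request:
play_rows:
  series:
    - [0.44, 0.004, -0.024, 0.004, 0, 0, 0]
    - [0.44, 0.004, -0.028, 0.005, 0, 0, 0]
    - [0.44, 0.004, -0.028, 0.005, 0, 0, 0]
    - [0.44, 0.004, -0.028, 0.006, 0, 0, 0]
    - [0.44, 0.004, -0.028, 0.007, 0, 0, 0]
    - [0.44, 0.004, -0.028, 0.007, 0, 0, 0]
    - [0.44, 0.004, -0.028, 0.007, 0, 0, 0]
    - [0.44, 0.004, -0.028, 0.007, 0, 0, 0]
    - [0.44, 0.003, -0.028, 0.007, 0, 0, 0]
    - [0.44, 0.003, -0.028, 0.007, 0, 0, 0]
    - [0.44, 0.003, -0.026, 0.007, 0, 0, 0]
    - [0.44, 0.002, -0.022, 0.006, 0, 0, 0]

```text
time_s: 38.45
ee_pos: [580.7, 232.4, 292.2]
tool_rot: [[0.999, 0.017, 0.03], [0.005, -0.933, 0.359], [0.034, -0.359, -0.933]]
wrist_force: [-0.4, 0.0, -0.0]
grip_width: 40.1
```

```bash
python3 - <<'E'
from h import *
s=st();print(wb(s["ee_pos"]))
R=R_(-2.3,20);z=R.apply([0,0,1]);bar=bw(85,-54,189)
plan([(bar-60*z,R,.44,6)])
E
```

```text
38.45 [580.7 232.4 292.2] [ 1.   0.   0.   0.  -0.9  0.4  0.  -0.4 -0.9] F [-0.4  0.  -0. ] g 40.09935659519437
[ 62.  -40.5 292.2]
[[0.44,0.002,0.0025,0.0075,-0.002,-0.002,0.006],[0.44,0.0021,0.0025,0.0075,-0.002,-0.002,0.006],[0.44,0.0021,0.0024,0.0075,-0.002,-0.002,0.006],[0.44,0.0021,0.0024,0.0075,-0.002,-0.002,0.006],[0.44,0.0022,0.0023,0.0075,-0.002,-0.002,0.006],[0.44,0.0022,0.0023,0.0075,-0.002,-0.002,0.006]]
```

Request:
play_rows:
  series:
    - [0.44, 0.002, 0.003, 0.007, -0.002, -0.003, 0.007]
    - [0.44, 0.002, 0.003, 0.008, -0.002, -0.003, 0.007]
    - [0.44, 0.002, 0.003, 0.008, -0.002, -0.003, 0.006]
    - [0.44, 0.002, 0.003, 0.008, -0.002, -0.003, 0.006]
    - [0.44, 0.002, 0.003, 0.006, -0.002, -0.002, 0.006]
    - [0.44, 0.001, 0.001, 0.002, 0, 0, 0.002]
    - [0.44, 0, 0, 0, 0, 0, 0]

```text
time_s: 39.15
ee_pos: [589.4, 236.0, 248.4]
tool_rot: [[0.999, -0.033, 0.003], [-0.032, -0.938, 0.344], [-0.009, -0.344, -0.939]]
wrist_force: [0.4, -0.3, 0.1]
grip_width: 40.0
```

```bash
python3 - <<'E'
from h import *
s=st();print(wb(s["ee_pos"]));
R=R_(-2.3,20);z=R.apply([0,0,1]);bar=bw(85,-54,189)
plan([(bar+15*z,R,.44,6)])
E
```

```text
39.15 [589.4 236.  248.4] [ 1.  -0.   0.  -0.  -0.9  0.3 -0.  -0.3 -0.9] F [ 0.4 -0.3  0.1] g 40.0160774018641
[ 66.  -49.  248.4]
[[0.44,0.001,0.0004,0.0129,0.0,0.001,0.0],[0.44,0.001,0.0004,0.0129,0.0,0.001,0.0],[0.44,0.0009,0.0004,0.0129,0.0,0.001,0.0],[0.44,0.0009,0.0004,0.0129,0.0,0.001,0.0],[0.44,0.0009,0.0004,0.0129,0.0,0.001,0.0],[0.44,0.0009,0.0004,0.0129,0.0,0.001,0.0]]
```

Request:
play_rows:
  series:
    - [0.44, 0.002, 0, 0.01, 0, 0.001, 0]
    - [0.44, 0.002, 0, 0.013, 0, 0.001, 0]
    - [0.44, 0.002, 0, 0.014, 0, 0.001, 0]
    - [0.44, 0.001, 0, 0.014, 0, 0.001, 0]
    - [0.44, 0.001, 0, 0.013, 0, 0.001, 0]
    - [0.44, 0, 0, 0.007, 0, 0, 0]
    - [0.44, 0, 0, 0.002, 0, 0, 0]

```text
time_s: 39.85
ee_pos: [598.8, 262.0, 173.8]
tool_rot: [[0.999, -0.035, 0.012], [-0.037, -0.938, 0.344], [-0.001, -0.344, -0.939]]
wrist_force: [0.4, -0.4, 0.4]
grip_width: 39.9
```

Request:
play_rows:
  series:
    - [0, 0, 0, 0, 0, 0, 0]
    - [0, 0, 0, 0, 0, 0, 0]
    - [0, 0, 0, 0, 0, 0, 0]
    - [0, 0, 0, 0, 0, 0, 0]
  squeeze: 35

```text
time_s: 40.25
ee_pos: [599.4, 262.1, 174.8]
tool_rot: [[0.999, -0.034, 0.014], [-0.037, -0.938, 0.344], [0.001, -0.345, -0.939]]
wrist_force: [0.6, 0.4, -1.0]
grip_width: 11.0
```

```bash
python3 - <<'E'
from h import *
s=st();print(barq())
R=R_(-2.3,20)
plan(arc(1.92,-.02,22,16,-55,R))
E
```

```text
40.25 [599.4 262.1 174.8] [ 1.  -0.   0.  -0.  -0.9  0.3  0.  -0.3 -0.9] F [ 0.6  0.4 -1. ] g 11.043878491952198
k -183.81259755106979 q -3.0443660441492573 bar [155.9   2.3]
k 13.330064001350735 q 1.9399603906422762 bar [ 87.8 187.3]
[ 92.4 -58.  174.8]
[[0,-0.003,0.0113,-0.0107,-0.002,0.0,0.002],[0,0.0,0.0104,-0.01,0.0,0.0,0.0],[0,0.0,0.0112,-0.009,0.0,0.0,0.0],[0,0.0,0.012,-0.008,0.0,0.0,0.0],[0,0.0,0.0126,-0.0069,0.0,0.0,0.0],[0,0.0,0.0132,-0.0058,0.0,0.0,0.0],[0,0.0,0.0136,-0.0046,0.0,0.0,0.0],[0,0.0,0.014,-0.0034,0.0,0.0,0.0],[0,0.0,0.0142,-0.0021,0.0,0.0,0.0],[0,0.0,0.0144,-0.0009,0.0,0.0,0.0],[0,0.0,0.0144,0.0004,0.0,0.0,0.0],[0,0.0,0.0143,0.0017,0.0,0.0,0.0]]
[[0,0.0,0.0141,0.0029,0.0,0.0,0.0],[0,0.0,0.0138,0.0041,0.0,0.0,0.0],[0,0.0,0.0134,0.0053,0.0,0.0,0.0],[0,0.0,0.0128,0.0065,0.0,0.0,0.0],[0,0.0,0.0122,0.0076,0.0,0.0,0.0],[0,0.0,0.0115,0.0086,0.0,0.0,0.0],[0,0.0,0.0107,0.0096,0.0,0.0,0.0],[0,0.0,0.0098,0.0105,0.0,0.0,0.0],[0,0.0,0.0088,0.0113,0.0,0.0,0.0],[0,0.0,0.0078,0.0121,0.0,0.0,0.0]]
```

Request:
play_rows:
  series:
    - [0, 0, 0.01, -0.01, 0, 0, 0]
    - [0, 0, 0.01, -0.01, 0, 0, 0]
    - [0, 0, 0.011, -0.009, 0, 0, 0]
    - [0, 0, 0.012, -0.008, 0, 0, 0]
    - [0, 0, 0.013, -0.007, 0, 0, 0]
    - [0, 0, 0.013, -0.006, 0, 0, 0]
    - [0, 0, 0.014, -0.005, 0, 0, 0]
    - [0, 0, 0.014, -0.003, 0, 0, 0]
    - [0, 0, 0.014, -0.002, 0, 0, 0]

```text
time_s: 41.15
ee_pos: [596.1, 142.6, 198.5]
tool_rot: [[0.999, -0.032, 0.02], [-0.038, -0.929, 0.368], [0.007, -0.369, -0.929]]
wrist_force: [0.9, 5.9, -3.2]
grip_width: 9.2
```

```bash
python3 - <<'E'
from h import *
s=st();print(barq())
E
```

```text
41.15 [596.1 142.6 198.5] [ 1.  -0.   0.  -0.  -0.9  0.4  0.  -0.4 -0.9] F [ 0.9  5.9 -3.2] g 9.18631316569815
k -308.31920268841407 q -2.3313866112003394 bar [ 86.7 -88.1]
k 12.267925410909072 q 1.17517238967291 bar [-31.7 209.9]
[-27.2 -59.5 198.5]
```

```bash
python3 - <<'E'
from h import *
plan(arc(1.175,-.02,14,14,-57,R_(-2.3,20)))
E
```

```text
[[0,-0.0024,0.0143,-0.0002,-0.018,-0.004,0.003],[0,0.0,0.0139,-0.0004,0.0,0.0,0.0],[0,0.0,0.0139,0.0008,0.0,0.0,0.0],[0,0.0,0.0138,0.002,0.0,0.0,0.0],[0,0.0,0.0135,0.0032,0.0,0.0,0.0],[0,0.0,0.0132,0.0043,0.0,0.0,0.0],[0,0.0,0.0128,0.0054,0.0,0.0,0.0],[0,0.0,0.0123,0.0065,0.0,0.0,0.0],[0,0.0,0.0117,0.0075,0.0,0.0,0.0],[0,0.0,0.011,0.0085,0.0,0.0,0.0],[0,0.0,0.0102,0.0094,0.0,0.0,0.0],[0,0.0,0.0094,0.0102,0.0,0.0,0.0]]
[[0,0.0,0.0085,0.011,0.0,0.0,0.0],[0,0.0,0.0075,0.0117,0.0,0.0,0.0]]
```

Request:
play_rows:
  series:
    - [0, -0.001, 0.014, 0, -0.006, -0.001, 0]
    - [0, 0, 0.014, 0, -0.004, -0.001, 0]
    - [0, 0, 0.014, 0.001, -0.004, -0.001, 0]
    - [0, 0, 0.014, 0.002, -0.004, -0.001, 0]
    - [0, 0, 0.014, 0.003, 0, 0, 0]
    - [0, 0, 0.013, 0.004, 0, 0, 0]
    - [0, 0, 0.013, 0.005, 0, 0, 0]
    - [0, 0, 0.012, 0.007, 0, 0, 0]

```text
time_s: 41.95
ee_pos: [593.6, 51.6, 147.6]
tool_rot: [[0.999, -0.032, 0.024], [-0.038, -0.932, 0.361], [0.011, -0.362, -0.932]]
wrist_force: [-0.8, 1.7, 4.8]
grip_width: 9.2
```

```bash
python3 - <<'E'
from h import *
s=st();print(barq())
plan(arc(.52,-.03,7,14,-57,R_(-2.3,20)))
E
```

```text
41.95 [593.6  51.6 147.6] [ 1.  -0.   0.  -0.  -0.9  0.4  0.  -0.4 -0.9] F [-0.8  1.7  4.8] g 9.171308715284125
k -278.5388440659295 q -1.663690205864692 bar [ -17.4 -112.1]
k 11.010023009406666 q 0.5230770256873105 bar [-122.2  157.9]
[-118.2  -60.6  147.6]
[[0,-0.0036,0.012,0.0095,-0.013,-0.006,0.003],[0,0.0,0.0104,0.0074,0.0,0.0,0.0],[0,0.0,0.0098,0.0082,0.0,0.0,0.0],[0,0.0,0.0091,0.009,0.0,0.0,0.0],[0,0.0,0.0084,0.0097,0.0,0.0,0.0],[0,0.0,0.0076,0.0103,0.0,0.0,0.0],[0,0.0,0.0068,0.0109,0.0,0.0,0.0]]
```

Request:
play_rows:
  series:
    - [0, -0.001, 0.011, 0.009, -0.004, -0.003, 0]
    - [0, 0, 0.01, 0.009, -0.004, -0.002, 0]
    - [0, 0, 0.01, 0.009, -0.004, 0, 0]
    - [0, 0, 0.009, 0.009, 0, 0, 0]
    - [0, 0, 0.008, 0.01, 0, 0, 0]
    - [0, 0, 0.007, 0.01, 0, 0, 0]
    - [0, 0, 0.006, 0.01, 0, 0, 0]

```text
time_s: 42.65
ee_pos: [593.7, 16.4, 68.2]
tool_rot: [[0.999, -0.032, 0.023], [-0.038, -0.935, 0.352], [0.01, -0.352, -0.936]]
wrist_force: [-9.6, 10.9, 58.2]
grip_width: 9.0
```

```bash
python3 - <<'E'
from h import *
s=st();print(barq())
E
```

```text
42.65 [593.7  16.4  68.2] [ 1.  -0.   0.  -0.  -0.9  0.4  0.  -0.4 -0.9] F [-9.6 10.9 58.2] g 9.00264833142477
k -159.19572684192536 q -1.1307514309186917 bar [-97.3 -80.7]
k 16.777910692099184 q 0.009639103629368873 bar [-159.4   83.9]
[-153.5  -62.1   68.2]
```

Request:
play_rows:
  series:
    - [0, 0, 0, -0.002, 0, 0, 0]
    - [0.4, 0, 0, 0, 0, 0, 0]
    - [0.4, 0, 0, 0, 0, 0, 0]
    - [0.4, 0, 0, 0, 0, 0, 0]
    - [0.4, 0, 0, -0.015, 0, 0, 0]
    - [0.4, 0, 0, -0.03, 0, 0, 0]
    - [0.4, 0, 0, -0.035, 0, 0, 0]
    - [0.4, 0, 0, -0.035, 0, 0, 0]
    - [0.4, 0, 0.02, -0.03, -0.03, 0, 0]
    - [0.4, 0, 0.03, -0.01, -0.04, 0, 0]
    - [0.4, 0, 0.03, 0, -0.04, 0, 0]
    - [0.4, 0, 0.03, 0, -0.04, 0, 0]

```text
time_s: 43.85
ee_pos: [585.6, -156.5, 193.6]
tool_rot: [[0.999, -0.038, 0.016], [-0.039, -0.994, 0.103], [0.012, -0.103, -0.995]]
wrist_force: [-0.3, 0.5, -0.7]
grip_width: 36.3
```

```bash
python3 - <<'E'
from h import *
s=st();d=snap("top","t8.png",(190,150,350,230),5);e=snap("scene")
z=50+163*np.sin(.2)
for y in(-84.5,-19.5): print("handle",proj(d,bw(-160,y,z)),proj(e,bw(-160,y,z)))
im=d["img"];hsv=cv2.cvtColor(im,cv2.COLOR_RGB2HSV)
m=(hsv[...,2]<75).astype(np.uint8);m[:,:305]=0;m[:,330:]=0;m[:180]=0;m[215:]=0
n,l,s,c=cv2.connectedComponentsWithStats(m)
for i in range(1,n):
    if s[i,4]>15:
        ys,xs=np.nonzero(l==i);P=np.array([onz(d,x,y,16)[:2] for x,y in zip(xs,ys)])
        w,v=np.linalg.eigh(np.cov(P.T));print("grip",c[i],s[i],onz(d,*c[i],14),v[:,1],np.degrees(np.arctan2(*(v[::-1,1]*np.sign(v[0,1])))))
E
```

```text
43.85 [ 585.6 -156.5  193.6] [ 1.  -0.   0.  -0.  -1.   0.1  0.  -0.1 -1. ] F [-0.3  0.5 -0.7] g 36.31391501873931
handle [246.5 158.5] [254.4 197.1]
handle [245. 182.] [261.8 210.7]
grip [314.7 197.7] [305 180  17  35 150] [ 518.6 -175.3   14. ] [-1.  -0.2] 12.46672129926074
```

View pics/t8.png

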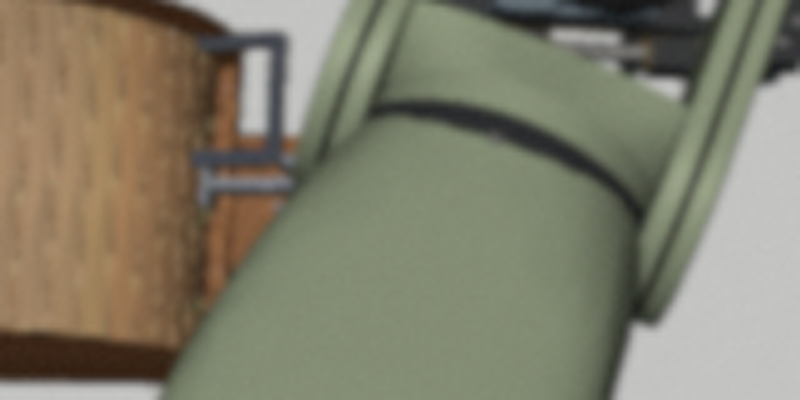

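```bash
python3 - <<'E'
from h import *
plan([(bw(-163,-55,125),R_(-2.3,15),0,9)])
E
```

```text
[[0,-0.0007,-0.0173,0.0094,0.011,-0.001,0.0],[0,-0.0007,-0.0171,0.0097,0.011,-0.001,0.0],[0,-0.0007,-0.0169,0.01,0.011,-0.001,0.0],[0,-0.0007,-0.0168,0.0103,0.011,-0.001,0.0],[0,-0.0007,-0.0166,0.0106,0.011,-0.001,0.0],[0,-0.0007,-0.0164,0.0109,0.011,-0.001,0.0],[0,-0.0007,-0.0162,0.0112,0.011,-0.001,0.0],[0,-0.0007,-0.016,0.0115,0.011,-0.001,0.0],[0,-0.0007,-0.0158,0.0117,0.011,-0.001,0.0]]
```

Request:
play_rows:
  series:
    - [0, -0.001, -0.017, 0.007, 0.011, -0.001, 0]
    - [0, -0.001, -0.018, 0.008, 0.011, -0.001, 0]
    - [0, -0.001, -0.018, 0.009, 0.011, -0.001, 0]
    - [0, -0.001, -0.018, 0.009, 0.011, -0.001, 0]
    - [0, -0.001, -0.018, 0.009, 0.011, -0.001, 0]
    - [0, -0.001, -0.018, 0.01, 0.008, -0.001, 0]
    - [0, 0, -0.016, 0.01, 0, -0.001, 0]
    - [0, 0, -0.01, 0.008, 0, 0, 0]
    - [0, 0, -0.003, 0.002, 0, 0, 0]
    - [0, 0, 0, 0, 0, 0, 0]

```text
time_s: 44.95
ee_pos: [583.1, 8.0, 140.1]
tool_rot: [[0.999, -0.035, 0.002], [-0.035, -0.976, 0.217], [-0.005, -0.217, -0.976]]
wrist_force: [-0.7, 0.3, 0.0]
grip_width: 0.2
```

```bash
python3 - <<'E'
from h import *
s=st();print(wb(s["ee_pos"]))
plan([(bw(-163,-55,100),R_(-2.3,15),0,5)])
E
```

```text
44.95 [583.1   8.  140.1] [ 1.  -0.   0.  -0.  -1.   0.2 -0.  -0.2 -1. ] F [-0.7  0.3  0. ] g 0.24630389578257633
[-162.3  -51.8  140.1]
[[0,0.0007,0.0019,0.0078,0.006,0.001,0.001],[0,0.0007,0.002,0.0078,0.006,0.001,0.001],[0,0.0007,0.0021,0.0078,0.006,0.001,0.001],[0,0.0007,0.0021,0.0077,0.006,0.001,0.001],[0,0.0007,0.0022,0.0077,0.006,0.001,0.001]]
```

Request:
play_rows:
  series:
    - [0, 0, 0.002, 0.008, 0.006, 0, 0]
    - [0, 0, 0.002, 0.008, 0.006, 0, 0]
    - [0, 0, 0.002, 0.008, 0.006, 0, 0]
    - [0, 0, 0.002, 0.008, 0.003, 0, 0]
    - [0, 0, 0.002, 0.006, 0, 0, 0]
    - [0, 0, 0.001, 0.004, 0, 0, 0]
    - [0, 0, 0.001, 0.003, 0, 0, 0]

```text
time_s: 45.65
ee_pos: [583.4, 4.0, 89.6]
tool_rot: [[0.999, -0.038, 0.005], [-0.038, -0.967, 0.251], [-0.005, -0.251, -0.968]]
wrist_force: [0.4, -0.3, 0.8]
grip_width: 0.2
```

Request:
play_rows:
  series:
    - [0, 0, 0.001, 0.003, 0, 0, 0]
    - [0, 0, 0.001, 0.003, 0, 0, 0]

```text
time_s: 45.85
ee_pos: [583.6, 3.5, 84.7]
tool_rot: [[0.999, -0.038, 0.006], [-0.038, -0.967, 0.251], [-0.004, -0.251, -0.968]]
wrist_force: [-6.8, -4.2, 23.4]
grip_width: 0.6
```

```bash
python3 - <<'E'
from h import *
s=st();print(wb(s["ee_pos"]))
E
```

```text
45.85 [583.6   3.5  84.7] [ 1.  -0.   0.  -0.  -1.   0.3 -0.  -0.3 -1. ] F [-6.8 -4.2 23.4] g 0.5738286381952024
[-166.7  -52.6   84.7]
```

Request:
play_rows:
  series:
    - [0, 0, 0, -0.006, 0, 0, 0]
    - [0, 0, 0.004, -0.02, 0, 0, 0]
    - [0, 0, 0.01, -0.03, -0.03, 0, 0]
    - [0.4, -0.005, 0.03, -0.035, -0.05, 0, 0.02]
    - [0.4, -0.01, 0.03, -0.02, -0.05, 0, 0.03]
    - [0.4, -0.01, 0.035, 0, -0.03, 0, 0.03]
    - [0.4, -0.01, 0.04, 0, 0, 0, 0.03]
    - [0.4, -0.01, 0.03, 0, 0, 0, 0.03]
    - [0.4, 0, 0.01, 0, 0, 0, 0.02]

```text
time_s: 46.75
ee_pos: [515.8, -205.3, 186.3]
tool_rot: [[0.957, -0.289, -0.007], [-0.289, -0.957, -0.009], [-0.004, 0.011, -1.0]]
wrist_force: [1.1, 1.0, 1.2]
grip_width: 36.5
```

```bash
cat >> h.py <<'E'
def pin(name):
    d=snap(name);im=d["img"];hsv=cv2.cvtColor(im,cv2.COLOR_RGB2HSV)
    g=proj(d,(519,-182,10));t=proj(d,(583,-203,5))
    m=(hsv[...,2]<80).astype(np.uint8);w=np.zeros_like(m);cv2.circle(w,tuple(int(a) for a in g),16,1,-1)
    n,l,s,c=cv2.connectedComponentsWithStats(m*w)
    for i in range(1,n):
        if s[i,4]>12: print(name,"grip",c[i],s[i],onz(d,*c[i],14))
    return d,g,t
E
python3 - <<'E'
from h import *
s=st()
d,g,t=pin("scene");d2,_,_=pin("top");print(g,t)
b=np.hstack([cv2.resize(x["img"][int(q[1])-22:int(q[1])+22,int(q[0])-22:int(q[0])+22,::-1],None,fx=9,fy=9,interpolation=cv2.INTER_CUBIC) for x,q in((d,proj(d,(550,-192,8))),(d2,proj(d2,(550,-192,8))))])
print(proj(d,(550,-192,8)),proj(d2,(550,-192,8)))
cv2.imwrite("pics/pin9.png",b)
E
```

```text
46.75 [ 515.8 -205.3  186.3] [ 1.  -0.3 -0.  -0.3 -1.  -0.  -0.   0.  -1. ] F [1.1 1.  1.2] g 36.46918599184345
top grip [314.5 185. ] [306 181  22  10  95] [ 555.6 -175.2   14. ]
top grip [317.1 195.3] [315 190   5  12  36] [ 525.5 -182.1   14. ]
[317.1 208.5] [313.6 194.8]
[315.3 201.7] [320.4 187.3]
```

View pics/pin9.png

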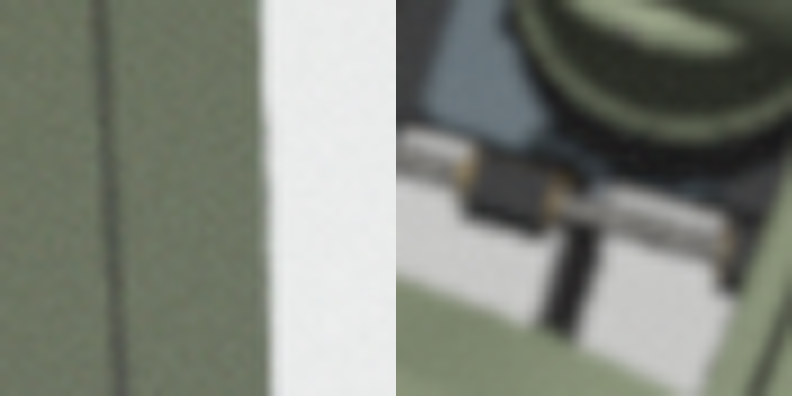

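```bash
python3 - <<'E'
from h import *
plan([((516.7,-180.6,45),R_(-18.3),.4,12)])
E
```

```text
[[0.4,-0.0006,-0.002,0.0117,0.001,0.0,0.001],[0.4,-0.0006,-0.002,0.0118,0.001,0.0,0.001],[0.4,-0.0006,-0.002,0.0118,0.001,0.0,0.001],[0.4,-0.0006,-0.002,0.0118,0.001,0.0,0.001],[0.4,-0.0006,-0.002,0.0118,0.001,0.0,0.001],[0.4,-0.0006,-0.002,0.0118,0.001,0.0,0.001],[0.4,-0.0006,-0.0019,0.0118,0.001,0.0,0.001],[0.4,-0.0006,-0.0019,0.0118,0.001,0.0,0.001],[0.4,-0.0006,-0.0019,0.0118,0.001,0.0,0.001],[0.4,-0.0006,-0.0019,0.0118,0.001,0.0,0.001],[0.4,-0.0006,-0.0019,0.0118,0.001,0.0,0.001],[0.4,-0.0006,-0.0019,0.0118,0.001,0.0,0.001]]
```

Request:
play_rows:
  series:
    - [0.4, -0.001, -0.002, 0.012, 0.001, 0, 0.001]
    - [0.4, -0.001, -0.002, 0.012, 0.001, 0, 0.001]
    - [0.4, -0.001, -0.002, 0.012, 0.001, 0, 0.001]
    - [0.4, -0.001, -0.002, 0.012, 0.001, 0, 0.001]
    - [0.4, -0.001, -0.002, 0.012, 0.001, 0, 0.001]
    - [0.4, -0.001, -0.002, 0.012, 0.001, 0, 0.001]
    - [0.4, -0.001, -0.002, 0.012, 0, 0, 0.001]
    - [0.4, -0.001, -0.002, 0.012, 0, 0, 0.001]
    - [0.4, 0, -0.002, 0.012, 0, 0, 0.001]
    - [0.4, 0, -0.002, 0.012, 0, 0, 0.001]
    - [0.4, 0, -0.001, 0.006, 0, 0, 0]
    - [0.4, 0, 0, 0, 0, 0, 0]

```text
time_s: 48.05
ee_pos: [518.6, -161.8, 44.2]
tool_rot: [[0.959, -0.282, -0.011], [-0.282, -0.959, 0.012], [-0.014, -0.009, -1.0]]
wrist_force: [0.4, 0.6, -0.3]
grip_width: 36.8
```

```bash
python3 - <<'E'
from h import *
st();plan([((516.7,-180.6,5),R_(-18.3),.4,8)])
E
```

```text
48.05 [ 518.6 -161.8   44.2] [ 1.  -0.3 -0.  -0.3 -1.   0.  -0.  -0.  -1. ] F [ 0.4  0.6 -0.3] g 36.82557793648477
[[0.4,0.0005,0.0024,0.0049,-0.001,0.001,0.003],[0.4,0.0005,0.0024,0.0049,-0.001,0.001,0.003],[0.4,0.0005,0.0024,0.0049,-0.001,0.001,0.003],[0.4,0.0005,0.0023,0.0049,-0.001,0.001,0.003],[0.4,0.0005,0.0023,0.0049,-0.001,0.001,0.003],[0.4,0.0005,0.0023,0.0049,-0.001,0.001,0.003],[0.4,0.0005,0.0023,0.0049,-0.001,0.001,0.003],[0.4,0.0005,0.0023,0.0049,-0.001,0.001,0.003]]
```

Request:
play_rows:
  series:
    - [0.5, 0.001, 0.005, 0, -0.001, 0.001, 0.003]
    - [0.5, 0.001, 0.005, 0, -0.001, 0.001, 0.003]
    - [0.5, 0.001, 0.005, 0, -0.001, 0.001, 0.003]
    - [0.5, 0.001, 0.003, 0.001, -0.001, 0.001, 0.003]
    - [0.5, 0, 0.001, 0.001, -0.001, 0.001, 0.003]
    - [0.5, 0, 0, 0, 0, 0, 0]
    - [0.5, 0, 0, 0, 0, 0, 0]

```text
time_s: 48.75
ee_pos: [518.3, -183.3, 43.5]
tool_rot: [[0.952, -0.306, -0.001], [-0.306, -0.952, 0.0], [-0.001, 0.0, -1.0]]
wrist_force: [0.3, -0.5, -0.0]
grip_width: 45.4
```

```bash
python3 - <<'E'
from h import *
st();plan([((516.7,-180.6,5),R_(-18.3),.5,8)])
E
```

```text
48.75 [ 518.3 -183.3   43.5] [ 1.  -0.3 -0.  -0.3 -1.   0.  -0.   0.  -1. ] F [ 0.3 -0.5 -0. ] g 45.424608397126526
[[0.5,-0.0003,-0.0003,0.0048,0.0,0.0,0.001],[0.5,-0.0003,-0.0003,0.0048,0.0,0.0,0.001],[0.5,-0.0003,-0.0003,0.0048,0.0,0.0,0.001],[0.5,-0.0003,-0.0003,0.0048,0.0,0.0,0.001],[0.5,-0.0003,-0.0003,0.0048,0.0,0.0,0.001],[0.5,-0.0003,-0.0003,0.0048,0.0,0.0,0.001],[0.5,-0.0003,-0.0003,0.0048,0.0,0.0,0.001],[0.5,-0.0003,-0.0003,0.0048,0.0,0.0,0.001]]
```

Request:
play_rows:
  series:
    - [0.5, 0, 0, 0.005, 0, 0, 0.001]
    - [0.5, 0, -0.001, 0.006, 0, 0, 0.001]
    - [0.5, -0.001, 0, 0.006, 0, 0, 0.001]
    - [0.5, 0, -0.001, 0.006, 0, 0, 0.001]
    - [0.5, -0.001, 0, 0.006, 0, 0, 0]
    - [0.5, 0, -0.001, 0.005, 0, 0, 0]
    - [0.5, 0, 0, 0.003, 0, 0, 0]
    - [0.5, 0, 0, 0.001, 0, 0, 0]
    - [0.5, 0, 0, 0, 0, 0, 0]

```text
time_s: 49.65
ee_pos: [516.6, -178.7, 1.1]
tool_rot: [[0.95, -0.312, -0.003], [-0.312, -0.95, 0.001], [-0.003, -0.0, -1.0]]
wrist_force: [-0.7, 0.1, -0.3]
grip_width: 45.1
```

```bash
python3 - <<'E'
from h import *
st()
E
```

```text
49.65 [ 516.6 -178.7    1.1] [ 1.  -0.3 -0.  -0.3 -1.   0.  -0.  -0.  -1. ] F [-0.7  0.1 -0.3] g 45.114097234740434
```

Request:
play_rows:
  series:
    - [0.5, 0, 0.001, -0.003, 0, 0, 0]
    - [0.5, 0, 0, -0.001, 0, 0, 0]
    - [0, 0, 0, 0, 0, 0, 0]
    - [0, 0, 0, 0, 0, 0, 0]
    - [0, 0, 0, 0, 0, 0, 0]
    - [0, 0, 0, 0, 0, 0, 0]
  squeeze: 40

```text
time_s: 50.25
ee_pos: [517.2, -180.2, 6.7]
tool_rot: [[0.95, -0.312, -0.001], [-0.312, -0.95, 0.0], [-0.001, -0.0, -1.0]]
wrist_force: [0.4, -1.1, 0.0]
grip_width: 16.7
```

```bash
python3 - <<'E'
from h import *
s=st();print(Ro.from_matrix(s["tool_rot"]).as_matrix()[:,0])
# target: pin x along -BY; grip centre = TCP + 3*x + dz
print("eye",bw(-175,-10,50))
z0=s["ee_pos"][2]
plan([(np.array(s["ee_pos"])+[0,0,85],R_(-18.3),0,6),(bw(-230,75,105),R_(-2.3),0,8)])
E
```

```text
50.25 [ 517.2 -180.2    6.7] [ 1.  -0.3 -0.  -0.3 -1.   0.  -0.  -0.  -1. ] F [ 0.4 -1.1  0. ] g 16.656212001510863
[ 1.  -0.3 -0. ]
eye [540.8  -3.3  50. ]
[[0,0.0,0.0,-0.0142,0.0,0.0,0.0],[0,0.0,0.0,-0.0142,0.0,0.0,0.0],[0,0.0,0.0,-0.0142,0.0,0.0,0.0],[0,0.0,0.0,-0.0142,0.0,0.0,0.0],[0,0.0,0.0,-0.0142,0.0,0.0,0.0],[0,0.0,0.0,-0.0142,0.0,0.0,0.0],[0,-0.0125,-0.0124,-0.0017,0.0,0.0,-0.022],[0,-0.012,-0.0128,-0.0017,0.0,0.0,-0.022],[0,-0.0116,-0.0132,-0.0017,0.0,0.0,-0.022],[0,-0.0111,-0.0136,-0.0017,0.0,0.0,-0.022],[0,-0.0106,-0.014,-0.0017,0.0,0.0,-0.022],[0,-0.0101,-0.0144,-0.0017,0.0,0.0,-0.022]]
[[0,-0.0096,-0.0147,-0.0017,0.0,0.0,-0.022],[0,-0.0091,-0.015,-0.0017,0.0,0.0,-0.022]]
```

Request:
play_rows:
  series:
    - [0, 0, 0, 0, 0, 0, 0]
    - [0, 0, 0, 0, 0, 0, 0]

```text
time_s: 50.45
ee_pos: [517.2, -180.2, 6.7]
tool_rot: [[0.95, -0.312, -0.001], [-0.312, -0.95, 0.0], [-0.001, -0.0, -1.0]]
wrist_force: [0.5, -0.2, -0.1]
grip_width: 13.6
```

Request:
play_rows:
  series:
    - [0, 0, 0, -0.01, 0, 0, 0]
    - [0, 0, 0, -0.014, 0, 0, 0]
    - [0, 0, 0, -0.016, 0, 0, 0]
    - [0, 0, 0, -0.016, 0, 0, 0]
    - [0, 0, 0, -0.014, 0, 0, 0]
    - [0, -0.01, -0.012, -0.008, 0, 0, -0.022]
    - [0, -0.012, -0.013, -0.002, 0, 0, -0.022]
    - [0, -0.012, -0.013, 0, 0, 0, -0.022]
    - [0, -0.011, -0.013, 0, 0, 0, -0.022]
    - [0, -0.01, -0.012, 0, 0, 0, -0.022]
    - [0, -0.008, -0.008, 0, 0, 0, -0.022]
    - [0, -0.004, -0.003, 0, 0, 0, -0.02]

```text
time_s: 51.65
ee_pos: [460.5, -84.0, 90.5]
tool_rot: [[0.998, -0.057, -0.007], [-0.057, -0.998, 0.003], [-0.008, -0.003, -1.0]]
wrist_force: [0.4, 0.2, -0.7]
grip_width: 13.5
```

```bash
python3 - <<'E'
from h import *
s=st();print(wb(s["ee_pos"]))
d=snap("scene","s10.png",(220,150,340,250),6)
d2=snap("top")
i2=d2["img"][150:240,220:340,::-1]; i1=d["img"][160:250,220:340,::-1]
cv2.imwrite("pics/p10.png",np.vstack([cv2.resize(i,None,fx=3.3,fy=3.3,interpolation=cv2.INTER_CUBIC) for i in(i1,i2)]))
x=np.array(s["tool_rot"])[:,0]
p=np.array(s["ee_pos"])+x*73-[0,0,1.7]
print("tip pred",p,proj(d,p),proj(d2,p))
E
```

```text
51.65 [460.5 -84.   90.5] [ 1.  -0.1 -0.  -0.1 -1.   0.  -0.  -0.  -1. ] F [ 0.4  0.2 -0.7] g 13.468169518558412
[-259.2   67.1   90.5]
tip pred [533.3 -88.1  88.2] [290.8 202. ] [282.  187.6]
```

View pics/p10.png

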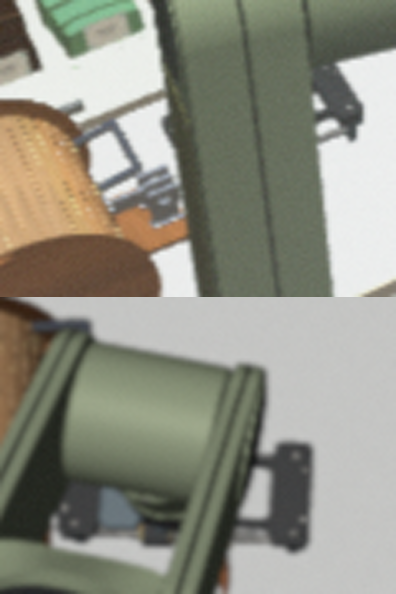

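```bash
python3 - <<'E'
from h import *
d=snap("top")
for y in(-23,3):
  for z in(35,65):
    a=[(proj(d,bw(x,y,z))-[120,130])*4.8 for x in(-192,-158)];print(y,z,a)
im=cv2.imread("pics/t7.png")[230:340,580:690]
cv2.imwrite("pics/eye7.png",cv2.resize(im,None,fx=5,fy=5,interpolation=cv2.INTER_CUBIC))
E
```

```text
-23 35 [array([669.1, 262.9]), array([610.7, 261.2])]
-23 65 [array([662.1, 251.7]), array([602.2, 250. ])]
3 35 [array([666.7, 306.7]), array([608.1, 305. ])]
3 65 [array([659.6, 296.7]), array([599.4, 294.9])]
```

View pics/eye7.png

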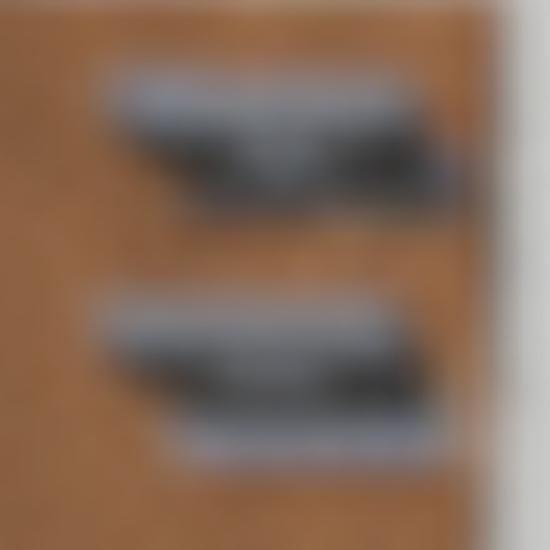

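```bash
python3 - <<'E'
from h import *
R=R_(-2.3,15)
plan([(bw(-230,96,80),R,0,7),(bw(-176,96,51.7),R,0,7)])
E
```

```text
[[0,-0.0044,-0.0042,0.0016,0.024,0.0,-0.002],[0,-0.0044,-0.0041,0.0017,0.024,0.0,-0.002],[0,-0.0044,-0.0041,0.0019,0.024,0.0,-0.002],[0,-0.0044,-0.004,0.002,0.024,0.0,-0.002],[0,-0.0044,-0.004,0.0022,0.024,0.0,-0.002],[0,-0.0044,-0.0039,0.0023,0.024,0.0,-0.002],[0,-0.0044,-0.0038,0.0025,0.024,0.0,-0.002],[0,0.0,-0.0064,0.0059,0.0,0.0,0.0],[0,0.0,-0.0064,0.0059,0.0,0.0,0.0],[0,0.0,-0.0064,0.0059,0.0,0.0,0.0],[0,0.0,-0.0064,0.0059,0.0,0.0,0.0],[0,0.0,-0.0064,0.0059,0.0,0.0,0.0]]
[[0,0.0,-0.0064,0.0059,0.0,0.0,0.0],[0,0.0,-0.0064,0.0059,0.0,0.0,0.0]]
```

Request:
play_rows:
  series:
    - [0, -0.005, -0.004, 0.002, 0.024, 0, -0.002]
    - [0, -0.005, -0.004, 0.002, 0.024, 0, -0.002]
    - [0, -0.005, -0.004, 0.002, 0.024, 0, -0.002]
    - [0, -0.005, -0.004, 0.002, 0.024, 0, -0.002]
    - [0, -0.005, -0.004, 0.002, 0.024, 0, -0.002]
    - [0, -0.005, -0.004, 0.002, 0.024, 0, -0.002]
    - [0, -0.005, -0.004, 0.002, 0.02, 0, -0.002]
    - [0, -0.001, -0.002, 0, 0, 0, 0]
    - [0, 0, 0, 0, 0, 0, 0]

```text
time_s: 52.7
ee_pos: [433.5, -57.9, 80.6]
tool_rot: [[0.999, -0.042, 0.018], [-0.045, -0.965, 0.26], [0.006, -0.261, -0.965]]
wrist_force: [0.6, -0.5, -0.5]
grip_width: 13.4
```

```bash
python3 - <<'E'
from h import *
s=st();print(wb(s["ee_pos"]));R=R_(-2.3,15)
plan([(bw(-176,96,54),R,0,9)])
E
```

```text
52.7 [433.5 -57.9  80.6] [ 1.  -0.   0.  -0.  -1.   0.3  0.  -0.3 -1. ] F [ 0.6 -0.5 -0.5] g 13.442335644114447
[-234.2   95.1   80.6]
[[0,-0.0002,-0.0054,0.0045,0.0,-0.001,0.0],[0,-0.0002,-0.0054,0.0045,0.0,-0.001,0.0],[0,-0.0002,-0.0054,0.0045,0.0,-0.001,0.0],[0,-0.0002,-0.0054,0.0045,0.0,-0.001,0.0],[0,-0.0001,-0.0054,0.0045,0.0,-0.001,0.0],[0,-0.0001,-0.0054,0.0045,0.0,-0.001,0.0],[0,-0.0001,-0.0054,0.0045,0.0,-0.001,0.0],[0,-0.0001,-0.0054,0.0045,0.0,-0.001,0.0],[0,-0.0001,-0.0054,0.0045,0.0,-0.001,0.0]]
```

Request:
play_rows:
  series:
    - [0, 0, -0.005, 0.004, 0, -0.001, 0]
    - [0, 0, -0.006, 0.005, 0, -0.001, 0]
    - [0, 0, -0.006, 0.005, 0, -0.001, 0]
    - [0, 0, -0.006, 0.005, 0, -0.001, 0]
    - [0, 0, -0.006, 0.005, 0, -0.001, 0]
    - [0, 0, -0.006, 0.005, 0, -0.001, 0]
    - [0, 0, -0.006, 0.005, 0, -0.001, 0]
    - [0, 0, -0.004, 0.003, 0, -0.001, 0]
    - [0, 0, -0.001, 0.001, 0, 0, 0]
    - [0, 0, 0, 0, 0, 0, 0]

```text
time_s: 53.7
ee_pos: [437.3, 1.9, 53.7]
tool_rot: [[0.999, -0.039, 0.004], [-0.039, -0.965, 0.259], [-0.006, -0.259, -0.966]]
wrist_force: [-0.0, 0.4, -0.7]
grip_width: 13.7
```

```bash
python3 - <<'E'
from h import *
s=st();print(wb(s["ee_pos"]));R=R_(-2.3,15)
plan([(bw(-175.5,94,51.6),R,0,3)])
for n in("scene","top"):
    d=snap(n);x=np.array(s["tool_rot"])[:,0];zz=np.array(s["tool_rot"])[:,2]
    p=np.array(s["ee_pos"])+x*72.6+zz*1.7;u=proj(d,p);print(n,p,wb(p),u)
    i=d["img"][int(u[1])-30:int(u[1])+30,int(u[0])-33:int(u[0])+33,::-1]
    cv2.imwrite(f"pics/q{n}.png",cv2.resize(i,None,fx=6,fy=6,interpolation=cv2.INTER_CUBIC))
a=cv2.imread("pics/qscene.png");b=cv2.imread("pics/qtop.png");cv2.imwrite("pics/q11.png",np.hstack([a,b]))
E
```

```text
53.7 [437.3   1.9  53.7] [ 1.  -0.   0.  -0.  -1.   0.3 -0.  -0.3 -1. ] F [-0.   0.4 -0.7] g 13.686892361256897
[-174.2   93.7   53.7]
[[0,-0.0001,0.0007,0.0005,0.0,0.001,0.0],[0,-0.0001,0.0007,0.0005,0.0,0.001,0.0],[0,-0.0002,0.0007,0.0005,0.0,0.001,0.0]]
scene [509.9  -0.4  51.6] [-173.7   21.    51.6] [271.  223.6]
top [509.9  -0.4  51.6] [-173.7   21.    51.6] [250.9 199. ]
```

View pics/q11.png

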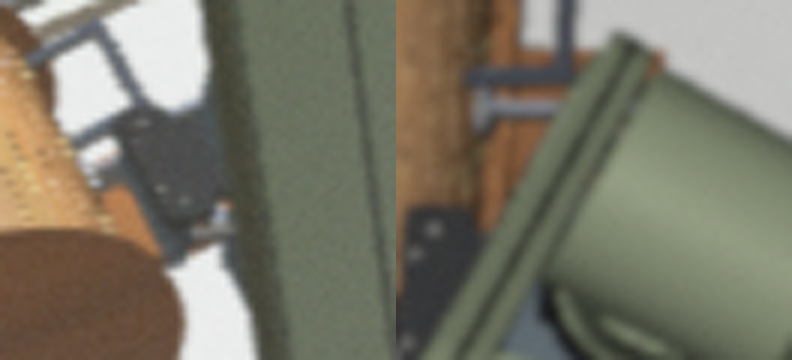

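Request:
play_rows:
  series:
    - [0, 0.002, 0.001, 0.001, 0, 0, 0]
    - [0, 0.003, 0.001, 0.001, 0, 0, 0]
    - [0, 0.003, 0, 0, 0, 0, 0]
    - [0, 0.002, 0, 0, 0, 0, 0]

```text
time_s: 54.2
ee_pos: [448.6, -1.3, 51.5]
tool_rot: [[0.999, -0.04, 0.006], [-0.041, -0.965, 0.258], [-0.004, -0.258, -0.966]]
wrist_force: [-0.8, -0.5, -0.6]
grip_width: 13.4
```

```bash
cat >> h.py <<'E'
def tip(n=5,y=70):
    s=st();x=np.array(s["tool_rot"])[:,0];zz=np.array(s["tool_rot"])[:,2]
    print("tip",wb(np.array(s["ee_pos"])+x*72.6+zz*1.7),"tcp",wb(s["ee_pos"]),"tool x in bin",x[:2]@BX,x[2])
    plan([(bw(-175.4,y,51.6),R_(-2.3,15),0,n)])
E
python3 -c "
from h import *
tip(5,65)"
```

```text
54.2 [448.6  -1.3  51.5] [ 1.  -0.   0.  -0.  -1.   0.3 -0.  -0.3 -1. ] F [-0.8 -0.5 -0.6] g 13.42917144919731
tip [-176.6    9.6   49.5] tcp [-177.    82.3   51.5] tool x in bin -0.0006922906430496603 -0.004204132458259747
[[0,0.0034,-0.0003,0.0,0.0,0.0,0.0],[0,0.0034,-0.0003,0.0,0.0,0.0,0.0],[0,0.0034,-0.0003,0.0,0.0,0.0,0.0],[0,0.0034,-0.0003,0.0,0.0,0.0,0.0],[0,0.0034,-0.0003,0.0,0.0,0.0,0.0]]
```

Request:
play_rows:
  series:
    - [0, 0.001, -0.001, 0, 0, 0, 0]
    - [0, 0.002, -0.001, 0, 0, 0, 0]
    - [0, 0.003, 0, 0, 0, 0, 0]
    - [0, 0.003, 0, 0, 0, 0, 0]
    - [0, 0.003, 0, 0, 0, 0, 0]

```text
time_s: 54.7
ee_pos: [461.8, 0.2, 52.0]
tool_rot: [[0.999, -0.04, 0.007], [-0.041, -0.965, 0.258], [-0.004, -0.258, -0.966]]
wrist_force: [-0.2, 0.6, -0.6]
grip_width: 13.7
```

```bash
python3 -c "
from h import *
tip(5,55)"
```

```text
54.7 [461.8   0.2  52. ] [ 1.  -0.   0.  -0.  -1.   0.3 -0.  -0.3 -1. ] F [-0.2  0.6 -0.6] g 13.664526378411521
tip [-174.6   -3.6   50.1] tcp [-175.    69.1   52. ] tool x in bin -0.0008407208617901077 -0.004111441315784793
[[0,0.0028,0.0002,0.0,0.0,0.0,0.0],[0,0.0028,0.0002,0.0,0.0,0.0,0.0],[0,0.0028,0.0002,0.0,0.0,0.0,0.0],[0,0.0028,0.0002,0.0,0.0,0.0,0.0],[0,0.0028,0.0002,0.0,0.0,0.0,0.0]]
```

Tip is through the first eye with no contact force, so I'll continue.

Request:
play_rows:
  series:
    - [0, 0.003, 0, 0, 0, 0, 0]
    - [0, 0.003, 0, 0, 0, 0, 0]
    - [0, 0.003, 0, 0, 0, 0, 0]
    - [0, 0.003, 0, 0, 0, 0, 0]
    - [0, 0.003, 0, 0, 0, 0, 0]

```text
time_s: 55.2
ee_pos: [478.3, -0.5, 51.9]
tool_rot: [[0.999, -0.04, 0.007], [-0.041, -0.965, 0.258], [-0.004, -0.258, -0.966]]
wrist_force: [0.4, -1.1, -0.6]
grip_width: 13.7
```

```bash
python3 -c "
from h import *
tip(5,40)"
```

```text
55.2 [478.3  -0.5  51.9] [ 1.  -0.   0.  -0.  -1.   0.3 -0.  -0.3 -1. ] F [ 0.4 -1.1 -0.6] g 13.748912710112664
tip [-174.6  -20.1   50. ] tcp [-175.    52.6   51.9] tool x in bin -0.0008080560476433143 -0.004081912557960483
[[0,0.0025,0.0002,0.0,0.0,0.0,0.0],[0,0.0025,0.0002,0.0,0.0,0.0,0.0],[0,0.0025,0.0002,0.0,0.0,0.0,0.0],[0,0.0025,0.0002,0.0,0.0,0.0,0.0],[0,0.0025,0.0002,0.0,0.0,0.0,0.0]]
```

Through the middle eye as well. On to the third.

Request:
play_rows:
  series:
    - [0, 0.003, 0, 0, 0, 0, 0]
    - [0, 0.003, 0, 0, 0, 0, 0]
    - [0, 0.003, 0, 0, 0, 0, 0]
    - [0, 0.003, 0, 0, 0, 0, 0]
    - [0, 0.003, 0, 0, 0, 0, 0]

```text
time_s: 55.7
ee_pos: [494.6, -1.1, 51.8]
tool_rot: [[0.999, -0.041, 0.006], [-0.041, -0.965, 0.258], [-0.004, -0.258, -0.966]]
wrist_force: [0.3, 0.0, -0.1]
grip_width: 13.5
```

```bash
python3 -c "
from h import *
tip(5,30)"
```

```text
55.7 [494.6  -1.1  51.8] [ 1.  -0.   0.  -0.  -1.   0.3 -0.  -0.3 -1. ] F [ 0.3  0.  -0.1] g 13.501418561357193
tip [-174.6  -36.4   49.8] tcp [-175.    36.3   51.8] tool x in bin -0.0008531397607492511 -0.00427175157244288
[[0,0.0012,0.0001,0.0,0.0,0.001,0.0],[0,0.0012,0.0001,0.0,0.0,0.001,0.0],[0,0.0012,0.0001,0.0,0.0,0.001,0.0],[0,0.0012,0.0001,0.0,0.0,0.001,0.0],[0,0.0012,0.0001,0.0,0.0,0.001,0.0]]
```

Request:
play_rows:
  series:
    - [0, 0.002, 0, 0, 0, 0, 0]
    - [0, 0.002, 0, 0, 0, 0, 0]
    - [0, 0.002, 0, 0, 0, 0, 0]

```text
time_s: 56.0
ee_pos: [501.3, -1.4, 51.7]
tool_rot: [[0.999, -0.04, 0.006], [-0.041, -0.965, 0.258], [-0.004, -0.258, -0.966]]
wrist_force: [1.0, -0.3, 0.1]
grip_width: 14.1
```

Request:
play_rows:
  series:
    - [0, 0.002, 0, 0, 0, 0, 0]
    - [0, 0.002, 0, 0, 0, 0, 0]

```text
time_s: 56.2
ee_pos: [502.5, -1.1, 51.2]
tool_rot: [[0.999, -0.04, -0.001], [-0.038, -0.965, 0.259], [-0.011, -0.259, -0.966]]
wrist_force: [-5.6, -0.9, 1.4]
grip_width: 13.8
```

```bash
python3 -c "
from h import *
tip(5,25)"
```

```text
56.2 [502.5  -1.1  51.2] [ 1.  -0.  -0.  -0.  -1.   0.3 -0.  -0.3 -1. ] F [-5.6 -0.9  1.4] g 13.786081742787184
tip [-174.1  -44.2   48.8] tcp [-174.6   28.4   51.2] tool x in bin 0.0015194421386158091 -0.01085529440806452
[[0,0.0007,0.0002,-0.0001,0.0,0.001,0.0],[0,0.0007,0.0002,-0.0001,0.0,0.001,0.0],[0,0.0007,0.0002,-0.0001,0.0,0.001,0.0],[0,0.0007,0.0002,-0.0001,0.0,0.001,0.0],[0,0.0007,0.0002,-0.0001,0.0,0.001,0.0]]
```

Contact at exactly the expected depth (tip at y −44 mm, 34 mm past the middle eye). Releasing now.

Request:
play_rows:
  series:
    - [0.3, 0, 0, 0, 0, 0, 0]
    - [0.36, 0, 0, 0, 0, 0, 0]
    - [0.36, 0, 0, 0, 0, 0, 0]
    - [0.36, 0, 0, -0.008, 0, 0, 0]
    - [0.36, 0, 0, -0.02, 0, 0, 0]
    - [0.36, 0, 0, -0.03, 0, 0, 0]
    - [0.36, 0, 0, -0.04, 0, 0, 0]
    - [0.36, 0, 0.01, -0.04, 0, 0, 0]
    - [0.36, 0, 0.03, -0.03, 0, 0, 0]
    - [0.36, 0, 0.045, 0, 0, 0, 0]
    - [0.36, 0, 0.045, 0, 0, 0, 0]
    - [0.36, 0, 0.045, 0, 0, 0, 0]

```text
time_s: 57.4
ee_pos: [500.3, -218.9, 183.3]
tool_rot: [[0.999, -0.03, 0.016], [-0.033, -0.967, 0.252], [0.008, -0.252, -0.968]]
wrist_force: [1.0, -0.0, -0.4]
grip_width: 33.0
```

Request:
play_rows:
  series:
    - [0.36, 0, 0.045, 0, -0.03, 0, 0]
    - [0.36, 0, 0.045, 0, -0.03, 0, 0]
    - [0.36, 0, 0.045, 0, -0.03, 0, 0]
    - [0.36, 0, 0.045, 0, -0.03, 0, 0]
    - [0.36, 0, 0.04, 0, 0, 0, 0]
    - [0.36, 0, 0.03, 0, 0, 0, 0]
    - [0.36, 0, 0.01, 0, 0, 0, 0]
    - [0.36, 0, 0, 0, 0, 0, 0]

```text
time_s: 58.2
ee_pos: [488.8, -493.5, 148.1]
tool_rot: [[0.999, -0.042, 0.015], [-0.043, -0.998, 0.053], [0.013, -0.054, -0.998]]
wrist_force: [0.7, 0.1, -0.0]
grip_width: 32.5
```

```bash
python3 - <<'E'
from h import *
st();d=snap("top");e=snap("scene")
a=d["img"][135:255,120:430,::-1];b=e["img"][100:280,160:440,::-1]
a=cv2.resize(a,(700,271),interpolation=cv2.INTER_CUBIC);c=cv2.resize(b[60:170],(700,275),interpolation=cv2.INTER_CUBIC)
cv2.imwrite("pics/fin.png",np.vstack([a,c]))
for n,x in(("top",d),("scene",e)):
  print(n,"tip",proj(x,bw(-175,-54,48)),"grip",proj(x,bw(-175,25,52)),"h0",[proj(x,bw(-163*np.cos(q+.2),-19.5,50+163*np.sin(q+.2))) for q in(0,.03,.1)])
E
```

```text
58.2 [ 488.8 -493.5  148.1] [ 1.  -0.   0.  -0.  -1.   0.1  0.  -0.1 -1. ] F [ 0.7  0.1 -0. ] g 32.54322838177978
top tip [253.3 172.7] grip [251.4 200.4] h0 [array([244.9, 182. ]), array([244.3, 181.6]), array([242.4, 180.6])]
scene tip [262.8 208.1] grip [271.9 224.2] h0 [array([261.8, 210.8]), array([261.4, 210. ]), array([260.2, 208.3])]
```

View pics/fin.png

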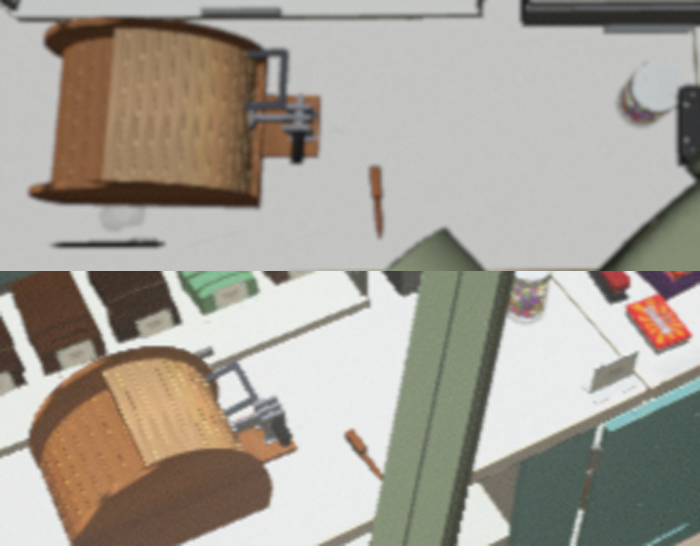

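```bash
python3 - <<'E'
from h import *
heads();print(env.hand_in())
E
```

```text
top [258.2 179.5] 17 [146 100  68] [573.5 -14.2  12. ]
top [256.6 200.5] 34 [135  94  64] [512.5 -10.6  12. ]
the job is handed in; nothing more can be done
None
```

I carried out every step of the task and handed the job in at about 58 s on the robot's clock; it reported no verdict.

- **Jar:** I moved it to about (570, −429) mm in world coordinates, roughly 0.6 m along −x from the bin's origin. It was upright in the last pictures.
- **Lollipops:** Only three were on the counter. All three lay in the bin before the cover was shut. The last check for lollipop colours found only the wooden apron in front of the bin.
- **Cover:** I rolled it fully open, then shut. To make sure of it, I pressed the handle down against its stop with about 23 N. The handle's position in the picture taken before that press fitted an angle of 0 to 0.03 rad, which was not precise enough to confirm the limit. I made no finer measurement afterwards.
- **Pin:** It passed through all three eyes with no side force. The grip came up against the first eye at about 6 N, with the tip computed at 34 mm past the middle eye. The last pictures show it staying there after release.
- **Pen, tin and stapler:** I worked well clear of all three. The pen was in its place in the last picture; I did not measure the other two again.

One reading was high: the wrist force reached 58 N when the handle met its shut stop. That is below the 120 N wrist limit. The handle was held in the fingers at the time; I saw no contact by the gripper's body.

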